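# Add a slotted mass to the hanger of a force-gauge check stand

## Robot

A 7-joint arm with a two-finger parallel gripper is mounted at the origin on the work surface. World frame = base frame: x ahead of the robot, y to its left, z up, the work surface at z = 0. Lengths are in mm, angles in rad, forces in N, time in s.
With the tool pointing down it reaches from about 400 to 850 mm from the base axis. Payload 10.4 kg.
Tool frame: the origin (TCP) lies at the very end of the fingers, on their centre line; the grasp point (between the pads) lies 19 mm behind it (manip.tcp_to_grasp is the distance from the TCP to the grasp point, in mm); z points along the fingers, x is the direction in which the jaws open and shut, and the axes are right-handed (so a half turn about z gives the same grasp; the last joint's range is limited). The gripper opens to 85 mm and grips with 20 to 120 N. Pads are 22 mm wide; open, the fingers measure 114 mm over their backs; the gripper's body (76 mm by 85 mm) begins 54 mm behind the grasp point. The pads swing forward as they close: fully open they stand 13 mm farther back than shut.
Start: joints at [-1.176, 0.332, -0.065, 1.46, 0.022, 1.35, -0.088], TCP at [253.584, 571.267, 231.338] pointing down, gripper open.
Joint ranges: [-2.6, 2.6], [-0.5, 2.12], [-1.47, 1.34], [0.16, 2.42], [-1.27, 4.41], [0.06, 2.06], [-2.6, 2.6]. Speed limits (rad/s): [2.22, 2.22, 2.79, 2.79, 3.14, 3.14, 3.14].

## Interface

Orientations are given as a unit quaternion [w, x, y, z].
In Python, from rig import manip, imaging, job gives the robot as it stands.
- The arm moves only by the tool step_arm, never from a script. Its argument "deltas" is text: rows parted by semicolons, each of 5 numbers parted by spaces: the shift along the tool's x, y, z in m, then the turn about the tool's z in degrees, then the opening, from 0 (shut) to 1 (fully open). In form: x y z turn grip; .... A call has 1 to 20 rows; each row shifts and turns the pose as measured when the row begins, along the tool's axes as they then stand; what a row does not reach is not made up. A row lasts 1/8 s, in which the tool goes at most 62.5 mm and 10.7 degrees, less where a joint would pass 70% of its speed; a pose out of reach is approached as far as the arm can. A call is refused whole if a number of a shift passes 0.0625 or a number of a turn 10.7, either way. A call with a gripper value outside its range is refused whole. The fingers move at their own pace and stop on an object; "grip_force" is the grip in N (left out, the last holds). Time passes only in rows, so rows that do not move let the fingers close. It gives the time, the measured TCP pose, the force and the opening at its end, in the units of the state.
- manip.read_state(): the state, without advancing time (a new reading comes with each control period).
- imaging.snapshot(name): name is "scene" or "top" or "wrist"; returns the picture (384x512x3 uint8, red, green, blue); there is no depth.
- imaging.get_calibration(name): a dict with "mtx" (3x3 intrinsics, pixels), "world_from_camera" (4x4, takes a point from camera to world coordinates). Camera axes: x right, y up, looking along -z (the intrinsics and any distortion apply to the point x, -y, -z); pixel columns grow to the right and rows downward; lengths in mm; the calibration is good to about 2 mm. A picture is of the moment at which its call begins: read the wrist's pose just before it. get_calibration takes no time and is no camera call; for the wrist camera it gives the pose at the moment of the call.
- job.hand_in(): hands the job in, once; it reports no verdict.
The state is a dict: "clock": time; "qpos": joint angles; "joint_vel": joint speeds; "joint_efforts": joint torques, N m; "position": TCP position; "tcp_rot": TCP orientation; "force": force on the tool from outside, world axes, zero at the start; "wrist_torque": the same for the moment, N m; "opening": finger opening in mm.
Only numpy, scipy, OpenCV 4.12 (cv2) and the standard library are available. Lean on these libraries where they do the work, as an engineer would, in place of code of your own. Each camera call takes 0.05 s, during which the arm holds its last target. There are 200 camera calls.

## Task

Take the brass slotted mass from the wooden board and slide it sideways onto the hanger stem under the dial force gauge, fully home on top of the brass mass already there. Then turn it on the stem until its slot points at least a third of a turn away from the slot of the mass beneath, and let go. The gauge is delicate: feel your way gently, without shoving the hanger or dropping the mass, and leave the other two masses where they are.

Things in the scene. Friction and masses are not known exactly. Their poses are not given: they have to be found in the camera images.
- mass: The loose brass slotted mass to load, 480 g give or take 15 percent: flat disc 60 mm in diameter, 22 mm thick, with a radial slot 7.4 mm wide running from the rim to 3.7 mm past the axis. It lies flat on one of the board's three seats. Origin: on its axis, centre of its underside. x points out along the slot to its mouth, z up.
- first_mass: The brass slotted mass already on the hanger, same shape and size as mass (60 x 22 mm, slot 7.4 mm). Loose, lying on the hanger plate with the stem in its slot. Origin: on its axis, centre of its underside. x points out along its slot to the mouth, z up. Its slot faces away from the robot, give or take 35 degrees.
- hanger_seat (a point): Centre of the top of the hanger's round plate (50 mm diameter, 6 mm thick), on the stem's axis, 140 mm above the table. The first mass lies on this plate, so the loose mass shall rest 22 mm above it.
- stand: Fixed bench stand of the dial gauge. Origin on the table right under the stem. x points to its column (30 mm diameter, 140 mm from the stem, 520 mm high), which stands beyond the stem and to its left as the robot sees it. Base plate 250 x 140 x 20 mm, from x = -65 to 185 mm. Round gauge (88 mm) above the stem, nothing but stem from 184 to 307 mm up.
- board: Fixed wooden board 110 x 335 x 12 mm, long along its y. Three round seats 34 mm in diameter, tops 34 mm above the table, at y = -112, 0 and 112 mm. One mass lies on each, in any order. Origin: centre of its underside.
- small_mass: Steel slotted mass, 40 mm diameter, 10 mm thick, on a seat of the board. To be left alone. Origin: centre of its underside.
- medium_mass: Dark steel slotted mass, 50 mm diameter, 14 mm thick, on a seat of the board. To be left alone. Origin: centre of its underside.
- mass_mouth (a point): The middle of the slot's mouth on the loose mass: at the rim, 30 mm from its axis, on its top face.
- hanger: The hanger: upright steel stem, 6 mm in diameter, 185 mm from plate to gauge. Pushed sideways near the plate it gives about 8 N per mm, pushed down 25 N per mm. The gauge is harmed by more than 7 N sideways, or by pressing the masses down with more than 13 N (the weight of the loose one, some 5 N, included). Origin: top of the stem, 325 mm above the table.
Mind the look-alikes: they are no part of the job. Leave any pink or red look-alike of the mass alone.

How it is judged:
By the outcome, as a careful person would: the job done as asked, in the order asked, and still so for the second after the job is handed in, with the robot touching nothing.
It also fails if it takes over 67 s, if anything falls off the work surface, if the arm or the gripper's body presses on something with over 40 N, if the wrist force passes 120 N, or if a joint passes its speed limit or range.

## Working session

There is one attempt and no reset: what is moved stays moved. The work goes in short steps, Python scripts to look and compute and a tool call to move; the robot and the scene stay as the last step left them, time stands still between calls to the robot, and variables do not carry over. Pictures are saved under pics/ and viewed, about 8 in all and at most 12, crops included, and the job is handed in when it is done.

Besides the shell and the picture viewer there is one more tool, called in YAML: its name, and indented under it one key for each argument. step_arm: Moves the arm, as the interface text tells. Its arguments: {"type":"object","properties":{"deltas":{"type":"string"},"grip_force":{"type":"number"}},"required":["deltas"]}

```bash
mkdir -p pics; ls; python3 - <<'E'
from rig import manip, imaging
import cv2,numpy as np
a=imaging.snapshot("scene");b=imaging.snapshot("top")
cv2.imwrite("pics/a.png",a[:,:,::-1]);cv2.imwrite("pics/b.png",b[:,:,::-1])
s=manip.read_state();print({k:np.round(v,3) for k,v in s.items()})
for n in("scene","top","wrist"):
  c=imaging.get_calibration(n);print(n,{k:np.round(v,3).tolist() if not isinstance(v,str) else v for k,v in c.items()})
E
```

```text
pics
{'clock': np.float64(0.1), 'qpos': array([-1.176,  0.333, -0.065,  1.461,  0.022,  1.35 , -0.088]), 'joint_vel': array([ 0.   , -0.002,  0.   , -0.003, -0.001,  0.   , -0.001]), 'joint_efforts': array([ 0.0000e+00, -6.2675e+01,  4.8000e-02, -3.9243e+01,  1.6000e-02,
        7.0000e-03,  0.0000e+00]), 'position': array([253.491, 570.927, 230.589]), 'tcp_rot': array([ 0.   ,  0.838,  0.545, -0.001]), 'force': array([ 1.317, -0.092,  0.645]), 'wrist_torque': array([-0.001, -0.056, -0.033]), 'opening': np.float64(85.541)}
scene {'mtx': [[386.718, 0.0, 253.166], [0.0, 386.718, 197.024], [0.0, 0.0, 1.0]], 'world_from_camera': [[0.25, -0.833, 0.494, 978.18], [0.968, 0.22, -0.12, -194.01], [-0.009, 0.508, 0.861, 898.527], [0.0, 0.0, 0.0, 1.0]]}
top {'mtx': [[358.94, 0.0, 252.36], [0.0, 358.94, 193.993], [0.0, 0.0, 1.0]], 'world_from_camera': [[-0.036, 0.979, -0.2, 427.228], [-0.999, -0.035, 0.008, -92.636], [0.001, 0.201, 0.98, 907.102], [0.0, 0.0, 0.0, 1.0]]}
wrist {'mtx': [[309.816, 0.0, 258.27], [0.0, 309.816, 193.814], [0.0, 0.0, 1.0]], 'world_from_camera': [[0.406, -0.879, -0.25, 191.162], [0.914, 0.39, 0.113, 599.08], [-0.002, -0.275, 0.962, 372.744], [0.0, 0.0, 0.0, 1.0]]}
```

View pics/a.png

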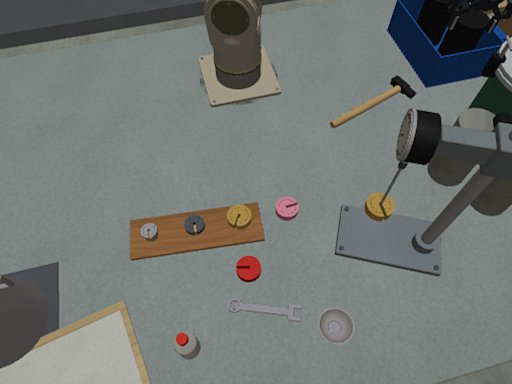

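View pics/b.png

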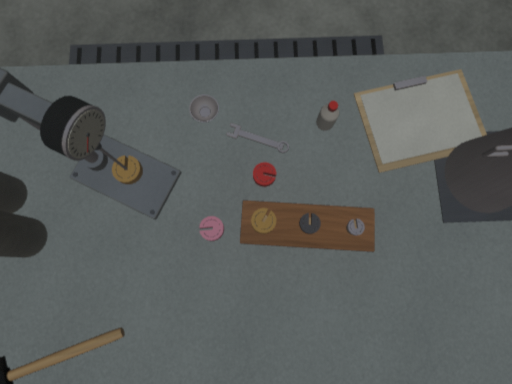

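Scene picture: board with the brass mass at about (239,216), first mass at (379,206). Top picture: brass mass (263,220), first mass (126,169), pink and red look-alikes off the board. I'll measure the brass blobs in both views.

```bash
cat > h.py <<'E'
from rig import manip, imaging
import cv2,numpy as np
def ray(c,u,v):
    K=np.array(c["mtx"]);T=np.array(c["world_from_camera"])
    d=np.linalg.inv(K)@[u,v,1]; d=T[:3,:3]@[d[0],-d[1],-d[2]]
    return T[:3,3],d
def onz(c,u,v,z):
    o,d=ray(c,u,v); return o+d*(z-o[2])/d[2]
def proj(c,p):
    K=np.array(c["mtx"]);T=np.array(c["world_from_camera"])
    q=T[:3,:3].T@(np.array(p)-T[:3,3]); q=K@[q[0],-q[1],-q[2]]; return q[:2]/q[2]
def state():
    s=manip.read_state(); w,x,y,z=s["tcp_rot"]
    from scipy.spatial.transform import Rotation as R
    return s,R.from_quat([x,y,z,w]).as_matrix()
E
python3 - <<'E'
from h import *
out=[]
for n,f in(("scene","a"),("top","b")):
  c=imaging.get_calibration(n);im=cv2.imread(f"pics/{f}.png")
  h=cv2.cvtColor(im,cv2.COLOR_BGR2HSV);m=cv2.inRange(h,(17,140,90),(28,255,255))
  k,l,st,ce=cv2.connectedComponentsWithStats(m)
  for i in range(1,k):
    if st[i,4]>60: print(n,ce[i].round(1),st[i],[onz(c,*ce[i],z).round(1) for z in(50,156)])
  ctr=[(239,215),(379,206)] if f=="a" else [(263,220),(126,169)]
  out.append(np.hstack([cv2.resize(im[y-28:y+28,x-37:x+37],None,fx=5.3,fy=5.3,interpolation=cv2.INTER_CUBIC) for x,y in ctr]))
cv2.imwrite("pics/c.png",np.vstack(out))
s,R=state();print(R.round(3))
E
```

```text
scene [375.  204.5] [366 193  19  24 267] [array([590.6, 214.3,  50. ]), array([639. , 163.3, 156. ])]
scene [387.8 205.9] [382 196  12  20 131] [array([602.6, 243.6,  50. ]), array([649.5, 189. , 156. ])]
scene [238.7 214.8] [226 205  26  22 376] [array([ 531.9, -123.5,   50. ]), array([ 587.7, -132.3,  156. ])]
[[ 0.406  0.914 -0.   ]
 [ 0.914 -0.406 -0.001]
 [-0.001  0.    -1.   ]]
```

View pics/c.png

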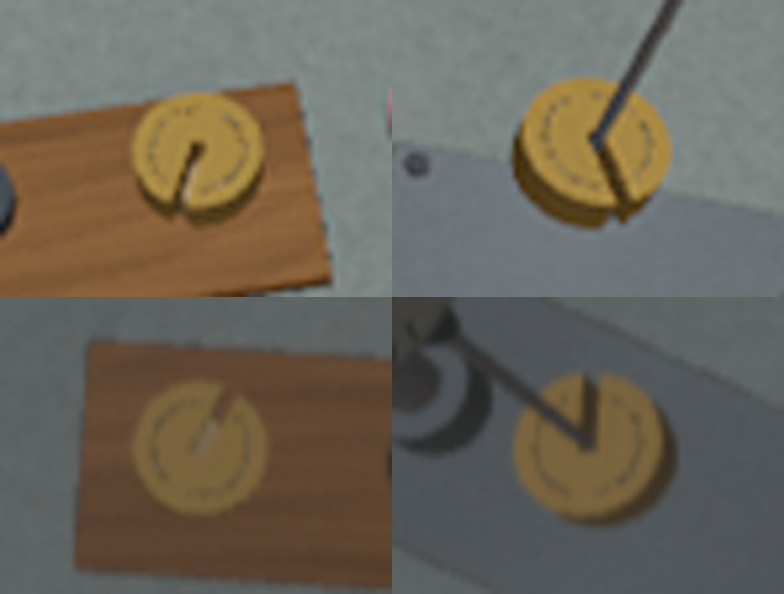

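```bash
python3 - <<'E'
from h import *
P={"scene":[(239.2,214.9),(236,226.2),(380.3,204.6),(386.3,218.6)],"top":[(263.7,220.3),(269.6,209.2),(125.6,168.9),(126.7,155.9)]}
for n,p in P.items():
  c=imaging.get_calibration(n)
  w=[onz(c,*q,z) for q,z in zip(p,(56,56,162,162))]
  for i in(0,2):
    d=w[i+1]-w[i];print(n,w[i].round(1),np.linalg.norm(d).round(1),np.degrees(np.arctan2(d[1],d[0])).round(1))
E
```

```text
scene [ 535.7 -122.9   56. ] 31.7 -27.6
scene [645.  171.5 162. ] 35.0 -2.9
top [ 536.3 -124.5   56. ] 30.4 -30.2
top [644.4 171.3 162. ] 29.1 -2.7
```

Both cameras agree: mass at (536,-124), slot -29°; stem at (645,171.5), first slot -3°. The tool stays vertical, so I need the gauge's overhang to see how near the hand can come.

```bash
python3 - <<'E'
from h import *
out=[]
a=np.radians(64);ux=np.array([np.cos(a),np.sin(a),0]);uy=np.array([-ux[1],ux[0],0])
for n,f,(x,y) in(("scene","a",(415,155)),("top","b",(90,140))):
  c=imaging.get_calibration(n);im=cv2.imread(f"pics/{f}.png")
  def q(p): return tuple(((proj(c,p)-[x-48,y-56])*5+2).round().astype(int).tolist())
  cr=cv2.resize(im[y-56:y+56,x-48:x+27+0 if 0 else x+30],None,fx=5,fy=5,interpolation=cv2.INTER_CUBIC)
  S=np.array([645,171.5,0])
  for z in(162,307,325,351): cv2.circle(cr,q(S+[0,0,z]),3,(0,255,0),-1)
  cv2.line(cr,q(S+[0,0,162]),q(S+[0,0,351]),(0,255,0),1)
  for zz in (20,):
    for s in(-70,70): cv2.line(cr,q(S-65*ux+s*uy+[0,0,zz]),q(S+185*ux+s*uy+[0,0,zz]),(255,0,255),1)
  for off,col in((-15,(255,255,0)),(-30,(0,0,255))):
    pts=[q(S+off*ux+44*np.cos(t)*uy+[0,0,351+44*np.sin(t)]) for t in np.linspace(0,6.28,40)]
    cv2.polylines(cr,[np.array(pts)],True,col,1)
  out.append(cr)
cv2.imwrite("pics/d.png",np.hstack(out));print(out[0].shape)
E
```

```text
(560, 390, 3)
```

View pics/d.png

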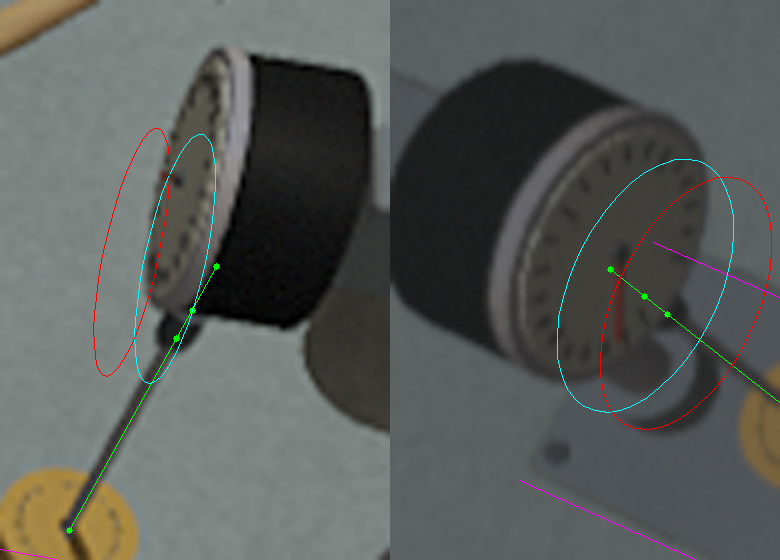

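The picture shows the gauge face about 20 mm in front of the stem and its underside at z≈345, so a vertical hand cannot get over the mass near the stem. A forward-tilted hand would clear it. I'll move over to the board side first.

step_arm:
  deltas: "0 0 -0.045 0 1;0 0 -0.045 0 1;-0.0365 0.0455 0 0 1;-0.0365 0.0455 0 0 1;-0.0365 0.0455 0 0 1;-0.0365 0.0455 0 0 1;-0.0365 0.0455 0 0 1;-0.0365 0.0455 0 0 1;-0.0365 0.0455 0 0 1;-0.0365 0.0455 0 0 1;-0.0365 0.0455 0 0 1;-0.0365 0.0455 0 0 1"

```text
clock: 1.6
position: [526.4, 39.8, 320.6]
tcp_rot: [0.001, 0.836, 0.549, -0.003]
force: [1.2, 0.2, -0.8]
opening: 85.3
```

```bash
python3 -c "
from h import *
s,R=state();print(s['position'],s['qpos'].round(3));print(R.round(3))"
```

```text
[526.35240376  39.76236003 320.55412426] [-0.564  0.077  0.428  1.588 -0.028  1.489  1.028]
[[ 0.398  0.918 -0.005]
 [ 0.918 -0.398 -0.005]
 [-0.007 -0.002 -1.   ]]
```

step_arm:
  deltas: "-0.013 0.056 0 -10.5 1;-0.003 0.058 0 0 1;-0.003 0.058 0 0 1;-0.003 0.058 0 0 1;0 0.058 0 0 1;0 0.05 0 0 1;0 0.05 0 0 1;0 0.05 0 0 1;0 0.05 0 0 1"

```text
clock: 2.72
position: [880.3, -94.3, 287.5]
tcp_rot: [0.023, 0.789, 0.613, 0.026]
force: [-1.2, -1.2, 0.0]
opening: 85.5
```

```bash
python3 -c "
from h import *
s,R=state();print(s['position'],s['qpos'].round(3));print(R.round(3))"
```

```text
[880.31420497 -94.34595718 287.4727081 ] [-0.012  1.148  1.135  0.161 -1.082  1.851  1.463]
[[ 0.246  0.967  0.07 ]
 [ 0.969 -0.246 -0.005]
 [ 0.012  0.069 -0.998]]
```

step_arm:
  deltas: "0 0.05 -0.02 0 1;0 0.05 -0.02 0 1;0 0.05 -0.02 0 1;0 0.05 -0.02 0 1;0 0.05 -0.02 0 1;0 0.05 -0.02 0 1"

```text
clock: 3.48
position: [929.2, -139.1, 348.6]
tcp_rot: [0.104, 0.781, 0.607, 0.105]
force: [0.6, -0.4, 0.6]
opening: 85.4
```

```bash
python3 -c "
from h import *
s,R=state();print(s['position'],s['qpos'].round(3));print(R.round(3))"
```

```text
[ 929.23955052 -139.11692808  348.63377369] [ 0.027  1.104  1.271  0.162 -1.221  1.688  1.51 ]
[[ 0.242  0.926  0.29 ]
 [ 0.969 -0.242 -0.036]
 [ 0.037  0.29  -0.956]]
```

step_arm:
  deltas: "0 0.05 -0.01 0 1;0 0.05 -0.01 0 1;0 0.05 -0.01 0 1;0 0.05 -0.01 0 1;0 0.05 -0.01 0 1;0 0.05 -0.01 0 1"

```text
clock: 4.22
position: [976.3, -175.0, 414.7]
tcp_rot: [0.186, 0.764, 0.592, 0.18]
force: [0.1, -0.0, -0.3]
opening: 85.4
```

```bash
python3 -c "
from h import *
s,R=state();print(s['position'],s['qpos'].round(3));print(R.round(3))"
```

```text
[ 976.34562936 -175.02727844  414.69177533] [ 0.057  1.062  1.272  0.162 -1.236  1.506  1.539]
[[ 0.235  0.837  0.494]
 [ 0.97  -0.231 -0.071]
 [ 0.055  0.496 -0.867]]
```

step_arm:
  deltas: "0 0.05 -0.01 -6 1;0 0.05 -0.01 0 1;0 0.05 -0.01 0 1;0 0.05 -0.01 0 1;0 0.05 -0.01 0 1"

```text
clock: 4.85
position: [995.1, -176.8, 505.5]
tcp_rot: [0.262, 0.712, 0.611, 0.225]
force: [-0.4, 0.6, 0.7]
opening: 85.7
```

```bash
python3 -c "
from h import *
s,R=state();print(s['position'],s['qpos'].round(3));print(R.round(3))"
```

```text
[ 995.11557312 -176.75312787  505.51251897] [ 0.05   0.993  1.274  0.161 -1.23   1.39   1.638]
[[ 0.151  0.752  0.641]
 [ 0.988 -0.115 -0.099]
 [-0.001  0.649 -0.761]]
```

Out-of-reach rows tilted the tool: now 40° forward, jaws level. Now back toward the mass.

step_arm:
  deltas: "-0.002 -0.03 -0.004 0 1;-0.002 -0.0545 -0.006 0 1;-0.002 -0.0545 -0.006 0 1;-0.002 -0.0545 -0.006 0 1;-0.002 -0.0545 -0.006 0 1;-0.002 -0.0545 -0.006 0 1;-0.002 -0.0545 -0.006 0 1"

```text
clock: 5.72
position: [749.2, -151.0, 344.5]
tcp_rot: [0.276, 0.708, 0.606, 0.235]
force: [-1.0, -2.9, 3.2]
opening: 85.1
```

```bash
cat > go.py <<'E'
import sys
from h import *
s,R=state();print(s['position'].round(1),s['qpos'].round(2),s['force'].round(1),round(float(s['opening']),1));print(R.round(3).tolist())
t=np.array([float(v) for v in sys.argv[1:4]])
print("tool delta m",(R.T@(t-s['position'])/1000).round(4))
E
python3 go.py 542 -125 150
```

```text
[ 749.2 -151.   344.5] [-0.99  0.27  1.33  1.72 -0.52  0.65  1.94] [-1.  -2.9  3.2] 85.1
[[0.155, 0.729, 0.667], [0.988, -0.113, -0.106], [-0.002, 0.675, -0.738]]
tool delta m [-0.0062 -0.2853  0.0025]
```

step_arm:
  deltas: "-0.001 -0.045 0 0 1;-0.001 -0.045 0 0 1;-0.001 -0.045 0 0 1;-0.001 -0.045 0 0 1;-0.001 -0.045 0 0 1;-0.001 -0.04 0 0 1;0 0 0 0 1"

```text
clock: 6.6
position: [570.3, -127.8, 184.7]
tcp_rot: [0.266, 0.715, 0.603, 0.234]
force: [0.1, -0.2, 0.4]
opening: 85.5
```

```bash
python3 go.py 542 -125 100; python3 - <<'E'
from h import *
im=imaging.snapshot("wrist");c=imaging.get_calibration("wrist")
im=im[:,:,::-1].copy()
for p in((536,-124,56),(536+30*np.cos(-.51),-124+30*np.sin(-.51),56)):
  q=proj(c,p);print(q);cv2.circle(im,tuple(q.round().astype(int).tolist()),3,(0,255,0),-1)
cv2.imwrite("pics/e.png",im)
E
```

```text
[ 570.3 -127.8  184.7] [-0.75 -0.29  0.81  2.3   0.65  0.37  0.99] [ 0.1 -0.2  0.4] 85.5
[[0.164, 0.738, 0.654], [0.986, -0.132, -0.098], [0.014, 0.661, -0.75]]
tool delta m [-0.0031 -0.0773  0.0447]
[252.5299725   31.09322754]
[238.77983984  70.48572341]
```

View pics/e.png

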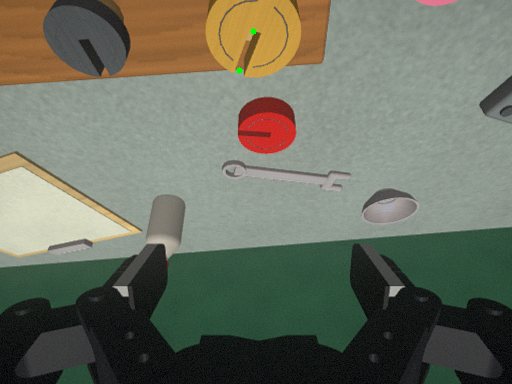

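The wrist view confirms it: mass centre at about (253,33), where my estimate projects. Descending.

step_arm:
  deltas: "-0.001 -0.026 0.015 -1 1;-0.001 -0.026 0.015 0 1;-0.001 -0.026 0.015 0 1;0 0 0 0 1"

```text
clock: 7.15
position: [552.5, -126.0, 111.1]
tcp_rot: [0.272, 0.708, 0.607, 0.237]
force: [-0.9, -0.2, 0.3]
opening: 85.3
```

```bash
python3 go.py 542 -125 28
```

```text
[ 552.5 -126.   111.1] [-0.51 -0.09  0.65  2.41  0.59  0.08  1.  ] [-0.9 -0.2  0.3] 85.3
[[0.15, 0.731, 0.666], [0.989, -0.115, -0.097], [0.006, 0.673, -0.74]]
tool delta m [-0.001  -0.0637  0.0544]
```

step_arm:
  deltas: "0 -0.022 0.018 0 1;0 -0.022 0.018 0 1;0 0 0 0 1"

```text
clock: 7.52
position: [560.9, -126.4, 101.8]
tcp_rot: [0.27, 0.709, 0.607, 0.237]
force: [0.0, 0.5, -0.2]
opening: 85.2
```

```bash
python3 go.py 542 -125 28
```

```text
[ 560.9 -126.4  101.8] [-0.92 -0.1   1.07  2.41  0.92  0.07  0.7 ] [ 0.   0.5 -0.2] 85.2
[[0.151, 0.732, 0.664], [0.988, -0.117, -0.096], [0.008, 0.671, -0.741]]
tool delta m [-0.0021 -0.0636  0.042 ]
```

step_arm:
  deltas: "0 -0.06 0.01 0 1;0 -0.06 0.01 0 1;0 -0.06 0.01 0 1;0 -0.06 0.01 0 1"

```text
clock: 8.02
position: [527.8, -172.2, 69.6]
tcp_rot: [0.3, 0.697, 0.633, 0.152]
force: [-0.3, -0.3, -0.2]
opening: 85.5
```

```bash
python3 go.py 542 -125 28
```

```text
[ 527.8 -172.2   69.6] [-0.12  0.02  0.27  2.41  1.3   0.13  0.37] [-0.3 -0.3 -0.2] 85.5
[[0.152, 0.792, 0.591], [0.974, -0.019, -0.225], [-0.167, 0.61, -0.774]]
tool delta m [ 0.0551 -0.0151  0.03  ]
```

step_arm:
  deltas: "0.02 0 -0.01 7.7 1;0.02 0 0 7.7 1;0 0 0 0 1"

```text
clock: 8.4
position: [532.7, -131.9, 76.1]
tcp_rot: [0.278, 0.778, 0.53, 0.192]
force: [0.1, -0.1, 0.5]
opening: 85.1
```

```bash
python3 go.py 542 -126 28
```

```text
[ 532.7 -131.9   76.1] [-0.01  0.01  0.04  2.41  1.28  0.23  0.02] [ 0.1 -0.1  0.5] 85.1
[[0.365, 0.717, 0.594], [0.931, -0.284, -0.229], [0.005, 0.636, -0.771]]
tool delta m [ 0.0087 -0.0256  0.0413]
```

step_arm:
  deltas: "0.005 -0.009 0.014 0 1;0.003 -0.009 0.014 0 1;0 -0.008 0.013 0 1;0 0 0 0 1"

```text
clock: 8.9
position: [545.7, -127.9, 32.0]
tcp_rot: [0.282, 0.774, 0.533, 0.193]
force: [-0.9, -0.2, -0.3]
opening: 85.2
```

```bash
python3 go.py 542 -126 28
```

```text
[ 545.7 -127.9   32. ] [-0.01  0.15  0.02  2.4   1.89  0.24 -0.6 ] [-0.9 -0.2 -0.3] 85.2
[[0.357, 0.716, 0.6], [0.934, -0.271, -0.231], [-0.003, 0.643, -0.766]]
tool delta m [ 0.0004 -0.0057  0.0004]
```

step_arm:
  deltas: "0.0005 -0.006 0 0 1;0 0 0 0 0.65;0 0 0 0 0.5;0 0 0 0 0.4;0 0 0 0 0.3;0 0 0 0 0.3;0 0 0 0 0.3"
  grip_force: 60

```text
clock: 9.78
position: [542.1, -126.2, 30.6]
tcp_rot: [0.284, 0.773, 0.534, 0.193]
force: [0.5, -0.8, -1.8]
opening: 58.1
```

```bash
python3 go.py 542 -126 80
```

```text
[ 542.1 -126.2   30.6] [ 0.02  0.15 -0.02  2.41  1.91  0.25 -0.63] [ 0.5 -0.8 -1.8] 58.1
[[0.355, 0.715, 0.602], [0.935, -0.269, -0.232], [-0.004, 0.645, -0.764]]
tool delta m [-0.      0.0317 -0.0379]
```

step_arm:
  deltas: "0 0.004 -0.005 0 0.3;0 0.0065 -0.008 0 0.3;0 0.0125 -0.015 0 0.3;0 0.0195 -0.023 0 0.3;0 0 0 0 0.3"

```text
clock: 10.4
position: [539.6, -126.8, 88.5]
tcp_rot: [0.283, 0.774, 0.534, 0.191]
force: [0.2, 0.6, -4.7]
opening: 58.4
```

```bash
python3 go.py 600 100 240; python3 - <<'E'
from h import *
im=imaging.snapshot("wrist");t=imaging.snapshot("scene")
cv2.imwrite("pics/f.png",np.hstack([im,cv2.resize(t[160:280,160:320],(512,384),interpolation=cv2.INTER_CUBIC)])[:,:,::-1][:, ::1])
i=cv2.imread("pics/f.png");cv2.imwrite("pics/f.png",cv2.resize(i,(800,300)))
E
```

```text
[ 539.6 -126.8   88.5] [-0.03 -0.01  0.03  2.39  1.19  0.25  0.12] [ 0.2  0.6 -4.7] 58.4
[[0.358, 0.718, 0.597], [0.934, -0.27, -0.235], [-0.007, 0.642, -0.767]]
tool delta m [ 0.2323  0.0794 -0.1334]
```

View pics/f.png

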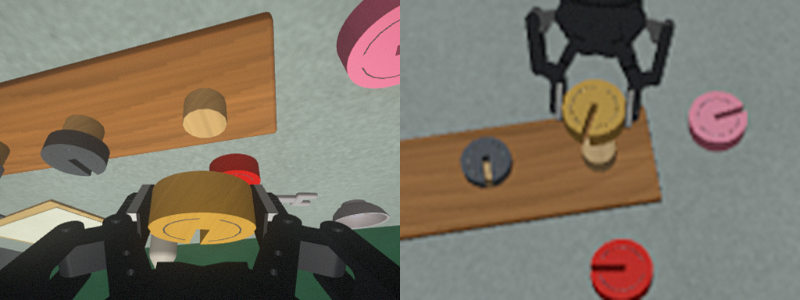

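The mass is held level with its slot pointing away from the hand (scene crop: centre (594,108), mouth (585,138)). But the fingertips reach about 10 mm below its underside and would strike the first mass. I'll set it back on its seat and grip it higher.

```bash
python3 go.py 542 -126.2 31.2; python3 - <<'E'
from h import *
c=imaging.get_calibration("scene");a=onz(c,237.6,203.2,113.9);b=onz(c,234,215.2,113.9);d=b-a
s,_=state();print(a,np.linalg.norm(d),np.degrees(np.arctan2(d[1],d[0])),a-s['position'])
E
```

```text
[ 538.6 -127.    86.6] [-0.03 -0.01  0.03  2.39  1.19  0.25  0.11] [-0.8  0.1 -3.5] 58.3
[[0.357, 0.72, 0.595], [0.934, -0.269, -0.235], [-0.009, 0.64, -0.768]]
tool delta m [ 0.0025 -0.0332  0.0444]
[ 535.09063268 -124.24193344  113.9       ] 32.52320329720647 -28.01562565515418 [-3.49090859  2.73531266 27.33193587]
```

step_arm:
  deltas: "0.001 -0.012 0.016 0 0.3;0.001 -0.012 0.016 0 0.3;0.0005 -0.007 0.009 0 0.3;0 0 0 0 0.3"

```text
clock: 11.0
position: [540.4, -125.0, 30.0]
tcp_rot: [0.281, 0.774, 0.535, 0.189]
force: [-13.9, 3.1, 24.0]
opening: 58.1
```

```bash
python3 go.py 542 -126.2 31.2
```

```text
[ 540.4 -125.    30. ] [ 0.01  0.15 -0.01  2.41  1.85  0.25 -0.57] [-13.9   3.1  24. ] 58.1
[[0.355, 0.722, 0.594], [0.935, -0.269, -0.233], [-0.008, 0.638, -0.77]]
tool delta m [-0.0005  0.0022  0.0003]
```

step_arm:
  deltas: "0 0.0006 -0.0008 0 0.3;0 0 0 0 0.5;0 0 0 0 0.85;0 0.003 -0.0035 0 0.85;0 0.004 -0.0035 0 0.85;0 0 0 0 0.85"

```text
clock: 11.75
position: [541.2, -124.5, 38.6]
tcp_rot: [0.28, 0.773, 0.536, 0.189]
force: [-0.2, -0.2, -0.8]
opening: 72.7
```

```bash
python3 go.py 542 -126.2 40; python3 - <<'E'
from h import *
t=imaging.snapshot("scene");w=imaging.snapshot("wrist")
cv2.imwrite("pics/g.png",cv2.resize(np.hstack([w,cv2.resize(t[160:280,160:320],(512,384),interpolation=cv2.INTER_CUBIC)])[:,:,::-1],(800,300)))
E
```

```text
[ 541.2 -124.5   38.6] [-0.    0.12  0.    2.4   1.75  0.24 -0.46] [-0.2 -0.2 -0.8] 72.7
[[0.353, 0.723, 0.593], [0.936, -0.268, -0.23], [-0.008, 0.636, -0.771]]
tool delta m [-0.0013  0.0019 -0.0003]
```

View pics/g.png

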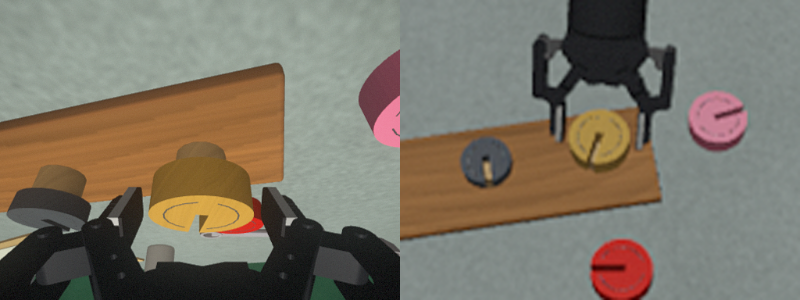

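step_arm:
  deltas: "-0.001 0.001 0 0 0.85;0 0 0 0 0.5;0 0 0 0 0.4;0 0 0 0 0.3;0 0 0 0 0.3"
  grip_force: 60

```text
clock: 12.48
position: [541.3, -125.8, 38.8]
tcp_rot: [0.28, 0.773, 0.536, 0.189]
force: [-2.8, -0.3, 2.4]
opening: 58.1
```

```bash
python3 go.py 542 -126.2 200; python3 - <<'E'
from h import *
c=imaging.get_calibration("scene");a=onz(c,239.6,213.2,56);b=onz(c,237.2,224.8,56);d=b-a
s,_=state();print(a,np.linalg.norm(d),np.degrees(np.arctan2(d[1],d[0])),a-s['position'])
E
```

```text
[ 541.3 -125.8   38.8] [ 0.    0.12  0.    2.4   1.74  0.23 -0.45] [-2.8 -0.3  2.4] 58.1
[[0.353, 0.724, 0.593], [0.936, -0.268, -0.23], [-0.008, 0.636, -0.771]]
tool delta m [-0.0014  0.1032 -0.1239]
[ 531.30765269 -120.85592315   56.        ] 32.31993800316078 -23.8460229635999 [-10.03732097   4.9249055   17.22122225]
```

step_arm:
  deltas: "0 0.006 -0.007 0 0.3;0 0.012 -0.015 0 0.3;0 0.019 -0.023 0 0.3;0 0.019 -0.023 0 0.3;0 0.019 -0.023 0 0.3;0.02 -0.0016 -0.005 0 0.3;0.039 -0.0032 -0.0103 0 0.3;0.039 -0.0032 -0.0103 0 0.3;0.039 -0.0032 -0.0103 0 0.3;0.039 -0.0032 -0.0103 0 0.3;0.039 -0.0032 -0.0103 0 0.3;0.039 -0.0032 -0.0103 0 0.3;0.02 -0.0032 -0.0103 0 0.3"

```text
clock: 14.1
position: [567.8, 158.5, 182.2]
tcp_rot: [0.275, 0.779, 0.536, 0.177]
force: [-0.2, -0.1, -4.0]
opening: 58.2
```

```bash
python3 go.py 585 195 200
```

```text
[567.8 158.5 182.2] [-0.31  0.07 -0.37  2.05  0.84  0.87  0.02] [-0.2 -0.1 -4. ] 58.2
[[0.363, 0.737, 0.57], [0.931, -0.275, -0.239], [-0.02, 0.617, -0.787]]
tool delta m [ 0.0399  0.0136 -0.0129]
```

step_arm:
  deltas: "0.02 0.01 -0.004 1.8 0.3;0.02 0.01 -0.008 0 0.3;0.002 0 0 0 0.3;0 0 0 0 0.3"

```text
clock: 14.6
position: [588.9, 196.3, 198.5]
tcp_rot: [0.27, 0.787, 0.525, 0.177]
force: [0.7, 0.4, -3.6]
opening: 58.1
```

```bash
python3 go.py 605 192 180; python3 - <<'E'
from h import *
t=imaging.snapshot("scene");b=imaging.snapshot("top")
A=cv2.resize(t[150:250,310:430],(600,500),interpolation=cv2.INTER_CUBIC)
np.save("pics/h.npy",np.stack([t,b]))
B=cv2.resize(b[125:225,70:170],(500,500),interpolation=cv2.INTER_CUBIC)
A=A[:, :]; cv2.imwrite("pics/h.png",cv2.resize(np.hstack([A,B]),(800,364))[:,:,::-1])
E
```

```text
[588.9 196.3 198.5] [-0.34  0.14 -0.39  1.94  0.83  0.94 -0.  ] [ 0.7  0.4 -3.6] 58.1
[[0.385, 0.731, 0.563], [0.923, -0.302, -0.24], [-0.005, 0.612, -0.791]]
tool delta m [0.0023 0.0018 0.0247]
```

View pics/h.png

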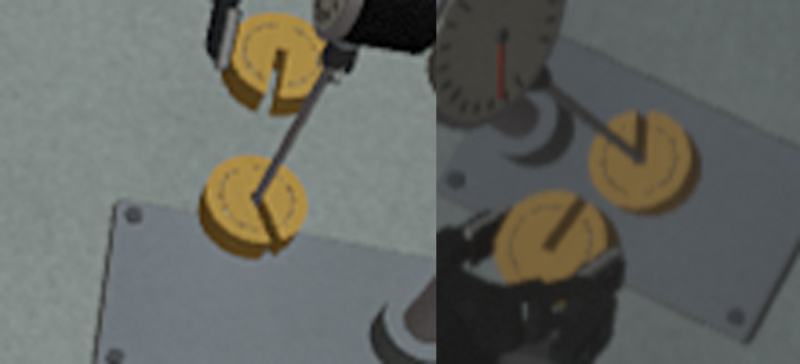

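```bash
python3 - <<'E'
from h import *
P={"scene":[(386.2,165.4),(384.3,176.7)],"top":[(101.9,192.2),(110,180)]}
T=np.array([588.9,196.3])
for n,p in P.items():
  c=imaging.get_calibration(n)
  w=[onz(c,*q,215.7) for q in p];d=w[1]-w[0];print(n,w[0].round(1),np.linalg.norm(d).round(1),np.degrees(np.arctan2(d[1],d[0])).round(1),(w[0][:2]-T).round(1))
E
```

```text
scene [583.1 196.7 215.7] 30.4 -31.8 [-5.8  0.4]
top [582.9 197.2 215.7] 28.4 -31.6 [-6.   0.9]
```

step_arm:
  deltas: "0.004 0.002 0.012 0 0.3;0.003 0.002 0.013 0 0.3;0 0.0015 0.012 0 0.3;0 0 0 0 0.3"

```text
clock: 15.2
position: [618.2, 189.4, 169.7]
tcp_rot: [0.271, 0.788, 0.525, 0.176]
force: [-0.3, -0.7, -4.4]
opening: 57.7
```

```bash
python3 go.py 616.7 191.8 171.5
```

```text
[618.2 189.4 169.7] [-0.33  0.22 -0.36  1.91  0.88  0.89 -0.03] [-0.3 -0.7 -4.4] 57.7
[[0.388, 0.731, 0.561], [0.922, -0.303, -0.242], [-0.007, 0.611, -0.791]]
tool delta m [ 0.0016 -0.0007 -0.0029]
```

step_arm:
  deltas: "0.0016 0 -0.0025 0 0.3;0 0 0 0 0.3"

```text
clock: 15.45
position: [617.3, 192.0, 171.9]
tcp_rot: [0.271, 0.788, 0.525, 0.176]
force: [0.7, -0.1, -3.8]
opening: 57.9
```

```bash
python3 go.py 616.7 191.8 171.5; python3 - <<'E'
from h import *
t=imaging.snapshot("scene");b=imaging.snapshot("top")
A=cv2.resize(t[165:235,340:410],(560,560),interpolation=cv2.INTER_CUBIC)
B=cv2.resize(b[145:215,80:150],(560,560),interpolation=cv2.INTER_CUBIC)
cv2.imwrite("pics/i.png",cv2.resize(np.hstack([A,B]),(800,400))[:,:,::-1])
E
```

```text
[617.3 192.  171.9] [-0.33  0.22 -0.36  1.91  0.88  0.9  -0.03] [ 0.7 -0.1 -3.8] 57.9
[[0.387, 0.731, 0.562], [0.922, -0.303, -0.242], [-0.007, 0.611, -0.791]]
tool delta m [-0.0004 -0.0007  0.    ]
```

View pics/i.png

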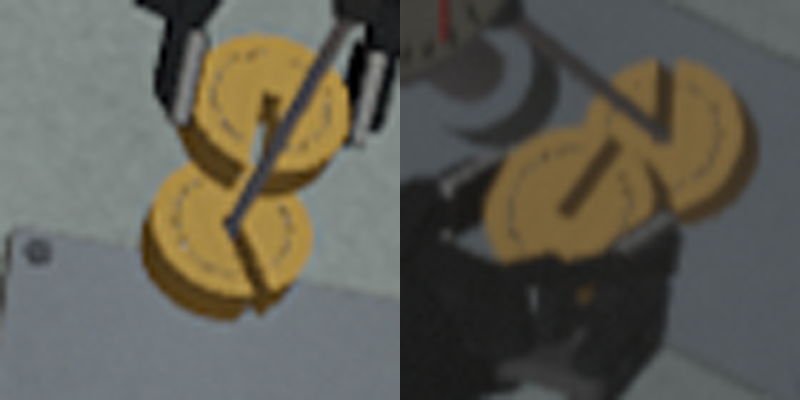

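```bash
python3 - <<'E'
from h import *
P={"scene":[(387.3,182),(384,196.6),(380.6,204.4)],"top":[(109.2,182.1),(117.3,170.4),(126.2,169)]}
zt=171.9-4.8+22
for n,p in P.items():
  c=imaging.get_calibration(n)
  a,b=[onz(c,*q,zt)[:2] for q in p[:2]];st=onz(c,*p[2],162)[:2];d=b-a;L=np.linalg.norm(d);d/=L;v=st-b
  ang=np.degrees(np.arctan2(d[1],d[0]))
  # using slot angle fixed -31.7 about slot mid
  e=np.array([np.cos(np.radians(-31.7)),np.sin(np.radians(-31.7))]);m=(a+b)/2
  print(n,"inner",a.round(1),"mouth",b.round(1),"stem",st.round(1),L.round(1),ang.round(1),"along",(v@d).round(1),"lat",(v@[-d[1],d[0]]).round(1),"lat@-31.7 from inner", ((st-a)@[-e[1],e[0]]).round(1), "mid",((st-m)@[-e[1],e[0]]).round(1))
E
```

```text
scene inner [608.9 195.9] mouth [641.2 173.6] stem [644.7 172.3] 39.2 -34.6 along 3.6 lat 0.9 lat@-31.7 from inner -1.2 mid -0.3
top inner [609.6 194.4] mouth [633.9 178.7] stem [644.2 170. ] 28.9 -32.8 along 13.3 lat -1.8 lat@-31.7 from inner -2.6 mid -2.3
```

```bash
cat > fit.py <<'E'
from h import *
from scipy.ndimage import map_coordinates as mc
from scipy.ndimage import median_filter
def prof(g,c,p,q,w,z1=None):
    # dark centroid offset (px) across the line p-q (3-D points), averaged per station
    a,b=proj(c,p),proj(c,q);t=(b-a)/np.linalg.norm(b-a);n=np.array([-t[1],t[0]])
    o=np.arange(-w,w+.01,.25);r=[]
    for k in np.linspace(0,1,9):
        m=a+k*(b-a);P=m[:,None]+n[:,None]*o
        v=mc(g,[P[1],P[0]],order=1);base=np.minimum(v[:4].mean(),v[-4:].mean())
        d=np.clip(base-6-v,0,None);r.append((d@o)/max(d.sum(),1e-6) if d.sum()>30 else np.nan)
    return np.array(r),a,b,n
E
python3 - <<'E'
from fit import *
np.set_printoptions(precision=2,suppress=True)
zt=189.1
e=np.array([np.cos(np.radians(-31.7)),np.sin(np.radians(-31.7)),0])
ax=np.array([617.3-5.9,192+.6,zt]);S=np.array([645,171.5,0])
for n in("scene","top"):
  im=imaging.snapshot(n);np.save(f"pics/{n}.npy",im);g=im[:,:,:2].mean(2).astype(float);c=imaging.get_calibration(n)
  r,a,b,nn=prof(g,c,ax+2*e,ax+(26 if n=="top" else 12)*e,5);print(n,"slot",r,a,b)
  r,a,b,nn=prof(g,c,S+[0,0,200],S+[0,0,260],4);print(n,"stem",r,a,b,nn)
E
```

```text
scene slot [  nan   nan   nan -3.76 -3.39 -2.77 -2.49 -2.33 -2.2 ] [386.27 184.  ] [385.67 187.76]
scene stem [  nan -0.99 -1.05 -1.19 -1.21 -0.95 -0.64 -0.46 -0.46] [385.29 195.7 ] [394.03 180.06] [0.87 0.49]
top slot [-0.86 -0.84 -0.84 -0.76 -0.71 -0.63 -0.56 -0.56 -0.56] [110.65 180.4 ] [117.18 170.6 ]
top stem [0.42 0.2  0.43 0.57 0.4  0.45 0.45  nan  nan] [119.08 163.64] [107.52 154.61] [ 0.62 -0.79]
```

```bash
python3 - <<'E'
from fit import *
c=imaging.get_calibration("wrist");im=imaging.snapshot("wrist")
zt=189.1
e=np.array([np.cos(np.radians(-31.7)),np.sin(np.radians(-31.7)),0]);ax=np.array([617.3-5.9,192+.6,zt]);S=np.array([645,171.5,0])
for p in(ax,ax+30*e,S+[0,0,162],S+[0,0,189],S+[0,0,230],S+[0,0,300]): print(proj(c,p).round(1))
q=proj(c,ax+30*e).round().astype(int);x0=min(max(q[0]-100,0),312);y0=min(max(q[1]-75,0),234)
print(x0,y0);cv2.imwrite("pics/j.png",cv2.resize(im[y0:y0+150,x0:x0+200],(800,600),interpolation=cv2.INTER_CUBIC)[:,:,::-1])
E
```

```text
[254.8 277.5]
[246.6 298.5]
[245.5 258.5]
[243.9 303.8]
[240.9 391.4]
[232.5 633.9]
147 223
```

View pics/j.png

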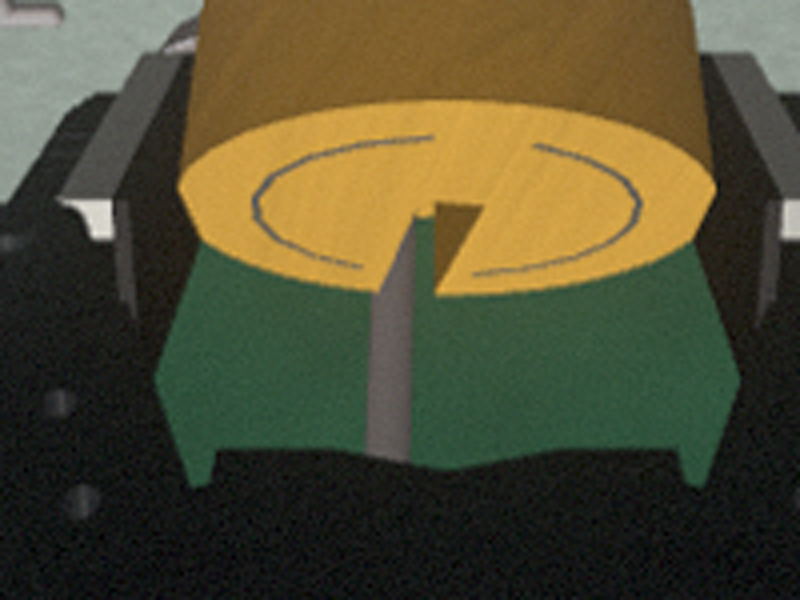

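The wrist view is very clear: slot inner end (456,204), mouth centre (405,294), stem at (391,323), almost on the slot's line. I'll compute the insertion vector from these.

```bash
python3 - <<'E'
from fit import *
c=imaging.get_calibration("wrist");s,R=state()
m=onz(c,248.25,296.5,189.1);i=onz(c,261,274,189.1);st=onz(c,244.75,303.8,189.1)
d=(m-i)[:2];L=np.linalg.norm(d);d/=L;print(m,i,st,L,np.degrees(np.arctan2(d[1],d[0])))
v=(st-i)[:2];print("along from inner",v@d,"lat",v@[-d[1],d[0]])
# mouth edges, for scale
a=onz(c,147+373/4,223+293/4,189.1);b=onz(c,147+437/4,223+296/4,189.1);print("width",np.linalg.norm(a-b))
D=np.append(d,0)*30;print(s['position'],(R.T@D/1000).round(4))
print(R.round(3).tolist())
E
```

```text
[634.17078235 178.99283548 189.1       ] [608.53322765 196.76070753 189.1       ] [644.72644817 172.09427077 189.1       ] 31.192651184638766 -34.723539437091404
along from inner 43.79800084392676 lat 0.3426893680538541
width 8.3642579104919
[617.35514386 191.49249642 171.65204601] [-0.0062  0.0232  0.018 ]
[[0.388, 0.731, 0.561], [0.922, -0.303, -0.242], [-0.007, 0.611, -0.791]]
```

step_arm:
  deltas: "-0.0005 0.002 0.0015 0 0.3;-0.0005 0.002 0.0015 0 0.3;-0.0005 0.002 0.0015 0 0.3;-0.0005 0.002 0.0015 0 0.3;0 0 0 0 0.3"

```text
clock: 16.32
position: [626.5, 185.0, 172.0]
tcp_rot: [0.271, 0.788, 0.524, 0.176]
force: [-0.4, -0.2, -3.5]
opening: 57.9
```

```bash
cat > w.py <<'E'
from fit import *
from scipy.ndimage import uniform_filter
def look(zt,name=None):
    c=imaging.get_calibration("wrist");s,R=state();im=imaging.snapshot("wrist")
    if name: np.save(name,im)
    zt=s['position'][2]-4.8+22
    f=im.astype(float);r,g,b=f[...,0],f[...,1],f[...,2]
    mass=(r>b*1.8)&(r>110)   # lit top face
    stem=(abs(r-g)<22)&(abs(r-b)<25)&(r>60)&(r<170)
    rows={}
    for y in range(268,345,3):
        xs=np.where(stem[y,215:275])[0]+215; ms=np.where(mass[y,180:330])[0]+180
        gap=[]
        if len(ms)>20:
            k=np.argmax(np.diff(ms)); gap=[int(ms[k]),int(ms[k+1])] if np.diff(ms)[k]>3 else []
        rows[y]=(gap,[int(xs.min()),int(xs.max()),len(xs)] if len(xs) else [])
    for y,v in rows.items(): print(y,*v)
    print(s['position'].round(2),s['force'].round(1),R.round(3).tolist())
if __name__=="__main__": look(0)
E
python3 w.py
```

```text
268 [] []
271 [303, 307] []
274 [250, 256] [252, 254, 3]
277 [249, 266] [251, 254, 4]
280 [248, 263] [249, 254, 6]
283 [246, 262] [248, 254, 7]
286 [245, 256] [247, 254, 8]
289 [244, 259] [245, 254, 10]
292 [242, 257] [217, 254, 12]
295 [241, 256] [243, 254, 12]
298 [] [242, 254, 13]
301 [] [243, 254, 12]
304 [] [242, 254, 13]
307 [] [242, 254, 13]
310 [] [242, 254, 13]
313 [] [242, 254, 13]
316 [] [242, 254, 13]
319 [] [242, 253, 12]
322 [] [242, 253, 12]
325 [] [242, 253, 12]
328 [] [242, 253, 12]
331 [] [241, 253, 13]
334 [] [242, 253, 12]
337 [] [242, 253, 12]
340 [] []
343 [] []
[626.54 185.01 171.96] [-0.4 -0.2 -3.5] [[0.388, 0.731, 0.561], [0.922, -0.303, -0.243], [-0.007, 0.612, -0.791]]
```

step_arm:
  deltas: "-0.0005 0.002 0.0015 0 0.3;-0.0005 0.002 0.0015 0 0.3;-0.0005 0.002 0.0015 0 0.3;0 0 0 0 0.3"

```text
clock: 16.88
position: [633.2, 180.6, 172.1]
tcp_rot: [0.271, 0.788, 0.525, 0.176]
force: [1.0, 0.0, -4.5]
opening: 58.0
```

```bash
python3 w.py | sed -n '1,12p;26p'; python3 -c "
from h import *
c=imaging.get_calibration('wrist');s,R=state()
for p in ((644.9,171.7,189),(644.9,171.7,167)):print(proj(c,p))"
```

```text
268 [] []
271 [] []
274 [250, 258] [252, 256, 5]
277 [249, 266] [251, 256, 6]
280 [248, 264] [249, 256, 8]
283 [246, 262] [248, 256, 9]
286 [245, 258] [246, 256, 11]
289 [244, 259] [245, 256, 12]
292 [242, 257] [217, 256, 13]
295 [241, 257] [232, 255, 12]
298 [] [245, 257, 13]
301 [] [245, 257, 13]
343 [] []
[250.33811991 291.71747525]
[251.25306767 251.84287021]
```

step_arm:
  deltas: "-0.0005 0.002 0.0015 0 0.3;-0.0005 0.002 0.0015 0 0.3;-0.0005 0.002 0.0015 0 0.3;0 0 0 0 0.3"

```text
clock: 17.42
position: [639.9, 176.2, 172.2]
tcp_rot: [0.271, 0.788, 0.525, 0.176]
force: [0.1, -0.3, -4.3]
opening: 57.6
```

```bash
python3 w.py | sed -n '1,12p;26,27p'; python3 -c "
from h import *
c=imaging.get_calibration('wrist');s,R=state()
for p in ((644.9,171.7,189),(644.9,171.7,167)):print(proj(c,p))"
```

```text
268 [301, 305] []
271 [] []
274 [250, 260] [252, 257, 6]
277 [249, 266] [251, 259, 9]
280 [248, 264] [249, 259, 11]
283 [246, 262] [248, 259, 12]
286 [245, 261] [247, 259, 13]
289 [244, 260] [247, 259, 13]
292 [242, 260] [217, 258, 13]
295 [241, 260] [232, 258, 13]
298 [] [247, 260, 14]
301 [] [247, 260, 14]
343 [] []
[639.88 176.17 172.17] [ 0.1 -0.3 -4.3] [[0.388, 0.731, 0.561], [0.922, -0.303, -0.242], [-0.007, 0.611, -0.791]]
[253.08942826 286.04186586]
[253.82066806 245.08886032]
```

step_arm:
  deltas: "-0.0005 0.002 0.0015 0 0.3;-0.0005 0.002 0.0015 0 0.3;-0.0005 0.002 0.0015 0 0.3;0 0 0 0 0.3"

```text
clock: 17.98
position: [646.5, 171.7, 172.3]
tcp_rot: [0.271, 0.788, 0.525, 0.176]
force: [-0.2, 0.3, -3.9]
opening: 57.9
```

```bash
python3 w.py | sed -n '1,12p;26,27p'; python3 -c "
from h import *
c=imaging.get_calibration('wrist');s,R=state()
for p in ((644.9,171.7,189),(644.9,171.7,167)):print(proj(c,p))"
```

```text
268 [] []
271 [] []
274 [250, 263] [252, 256, 5]
277 [249, 265] [251, 262, 12]
280 [248, 264] [250, 262, 13]
283 [246, 263] [250, 262, 13]
286 [245, 263] [246, 262, 14]
289 [244, 263] [250, 262, 13]
292 [242, 263] [217, 262, 14]
295 [241, 263] [250, 262, 13]
298 [] [250, 263, 14]
301 [] [250, 263, 14]
343 [] []
[646.54 171.73 172.26] [-0.2  0.3 -3.9] [[0.387, 0.731, 0.561], [0.922, -0.302, -0.242], [-0.007, 0.611, -0.791]]
[256.08442322 279.87810222]
[256.5971006  237.80076489]
```

step_arm:
  deltas: "-0.0003 0.0012 0.0009 0 0.3;-0.0003 0.0012 0.0009 0 0.3;-0.0002 0.0006 0.0005 0 0.3;0 0 0 0 0.3"

```text
clock: 18.52
position: [649.7, 169.7, 172.2]
tcp_rot: [0.271, 0.788, 0.525, 0.176]
force: [-0.5, 0.1, -3.7]
opening: 57.7
```

```bash
python3 w.py | sed -n '1,12p;26,27p'; python3 go.py 650 169.5 170
```

```text
268 [301, 305] []
271 [] []
274 [250, 265] [252, 257, 6]
277 [249, 266] [250, 264, 14]
280 [248, 265] [251, 263, 13]
283 [246, 265] [251, 263, 13]
286 [245, 265] [251, 263, 13]
289 [244, 265] [251, 263, 13]
292 [242, 265] [217, 264, 15]
295 [241, 265] [251, 263, 13]
298 [] [251, 265, 15]
301 [] [251, 265, 15]
343 [] []
[649.74 169.66 172.22] [-0.5  0.1 -3.7] [[0.387, 0.731, 0.561], [0.922, -0.302, -0.242], [-0.007, 0.611, -0.791]]
[649.7 169.7 172.3] [-0.29  0.25 -0.34  1.87  0.88  0.86  0.03] [ 1.  -0.6 -4.4] 57.7
[[0.387, 0.731, 0.561], [0.922, -0.302, -0.242], [-0.007, 0.611, -0.791]]
tool delta m [-0.0001 -0.0011  0.002 ]
```

step_arm:
  deltas: "0 -0.0008 0.0012 0 0.3;0 -0.0008 0.0012 0 0.3;0 0 0 0 0.3"

```text
clock: 18.95
position: [649.8, 169.7, 169.1]
tcp_rot: [0.271, 0.787, 0.525, 0.176]
force: [0.3, -0.4, -4.5]
opening: 57.8
```

step_arm:
  deltas: "0 -0.0005 0.0008 0 0.3;0 0 0 0 0.3"

```text
clock: 19.2
position: [649.9, 169.7, 168.0]
tcp_rot: [0.271, 0.787, 0.525, 0.176]
force: [0.3, 0.3, -3.5]
opening: 57.9
```

step_arm:
  deltas: "0 -0.0003 0.0004 0 0.3;0 0 0 0 0.3"

```text
clock: 19.45
position: [649.9, 169.7, 167.5]
tcp_rot: [0.271, 0.787, 0.525, 0.176]
force: [-0.2, 0.5, -3.5]
opening: 57.8
```

step_arm:
  deltas: "0 -0.0003 0.0004 0 0.3;0 0 0 0 0.3"

```text
clock: 19.7
position: [650.0, 169.8, 167.2]
tcp_rot: [0.271, 0.787, 0.525, 0.176]
force: [-0.6, -0.4, -3.3]
opening: 57.8
```

step_arm:
  deltas: "0 -0.0003 0.0004 0 0.3;0 0 0 0 0.3"

```text
clock: 19.95
position: [650.2, 169.9, 167.2]
tcp_rot: [0.271, 0.787, 0.525, 0.176]
force: [-0.5, 0.3, -2.8]
opening: 58.0
```

step_arm:
  deltas: "0 -0.0003 0.0004 0 0.3;0 0 0 0 0.3"

```text
clock: 20.2
position: [650.4, 169.9, 167.1]
tcp_rot: [0.271, 0.787, 0.525, 0.177]
force: [-1.3, -0.2, -1.6]
opening: 58.1
```

```bash
python3 -c "
from h import *
s,R=state();print(s['position'],s['force'],s['wrist_torque'])"
```

```text
[650.44912714 169.89393773 167.05424719] [-1.28148938 -0.18626262 -1.55366861] [ 0.36317566  0.88552729 -0.08047985]
```

step_arm:
  deltas: "-0.0002 -0.0004 0.0003 0 0.4;0 0 0 0 0.4"
  grip_force: 20

```text
clock: 20.45
position: [650.5, 169.9, 167.0]
tcp_rot: [0.271, 0.787, 0.525, 0.177]
force: [-0.7, -0.6, -1.5]
opening: 57.5
```

step_arm:
  deltas: "0 -0.0004 0.0002 0 0.4;0 0 0 0 0.4"

```text
clock: 20.7
position: [650.5, 170.0, 166.9]
tcp_rot: [0.271, 0.787, 0.525, 0.177]
force: [-0.5, 0.1, -1.6]
opening: 58.1
```

step_arm:
  deltas: "0 0 0 0 0.69;0 0 0 0 0.7;0 0 0 0 0.72;0 0 0 0 0.75;0 0 0 0 0.8;0 0 0 0 0.8"

```text
clock: 21.45
position: [651.0, 170.2, 167.5]
tcp_rot: [0.271, 0.787, 0.525, 0.178]
force: [-0.2, 0.1, -0.7]
opening: 68.2
```

```bash
python3 go.py 650.5 170 172; python3 - <<'E'
from h import *
t=imaging.snapshot("scene");w=imaging.snapshot("wrist")
np.save("pics/w0.npy",w)
cv2.imwrite("pics/k.png",np.hstack([cv2.resize(w[203:353,157:357],(460,345),interpolation=cv2.INTER_CUBIC),cv2.resize(t[170:240,345:415],(340,345),interpolation=cv2.INTER_CUBIC)])[:,:,::-1])
E
```

```text
[651.  170.2 167.5] [-0.3   0.25 -0.33  1.87  0.89  0.85  0.02] [-0.2  0.1 -0.7] 68.2
[[0.386, 0.729, 0.565], [0.922, -0.302, -0.241], [-0.005, 0.614, -0.789]]
tool delta m [-0.0004  0.0025 -0.0037]
```

View pics/k.png

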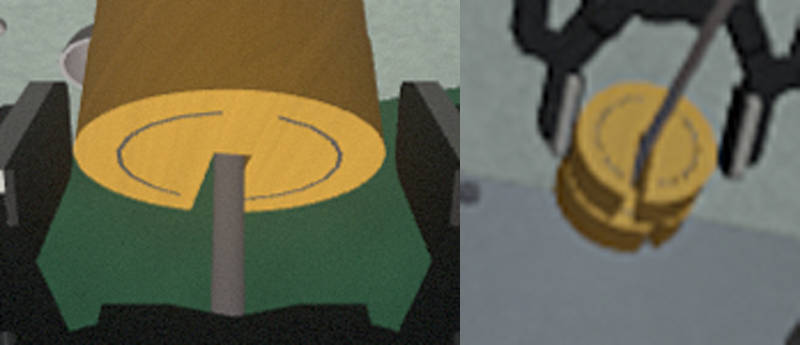

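The last view shows the mass home on the stem: coaxial, lying flat, with its slot mouth forward. Now I'll turn it clockwise by rolling the rim with one pad at a time, right pad pulling back and left pad pushing forward.

step_arm:
  deltas: "0 0.0022 -0.0004 0 0.755;0 0.0022 0.0013 0 0.755;0 0 0 0 0.755;0.001 0 0 0 0.755;0 0 0 0 0.755"

```text
clock: 22.18
position: [655.4, 169.4, 169.6]
tcp_rot: [0.271, 0.787, 0.525, 0.178]
force: [0.4, -0.6, -0.0]
opening: 64.3
```

```bash
cat > f.py <<'E'
from h import *
s,R=state();print("pos",s['position'].round(2),"open",round(float(s['opening']),1),"F tool",(R.T@s['force']).round(2),"F world",s['force'].round(2));print(R.round(3).tolist())
h=np.array([R[0,2],R[1,2],0]);h/=np.linalg.norm(h)
print("10mm fwd:",(R.T@h*.01).round(4),"lateral rel stem (tool x):",((R.T@(s['position']-[645,171.5,0]))[0]).round(2),"fwd rel stem",((s['position']-[645,171.5,0])@h).round(2))
E
python3 f.py
```

```text
pos [655.39 169.44 169.61] open 64.3 F tool [-0.36  0.49  0.41] F world [ 0.45 -0.58 -0.02]
[[0.386, 0.729, 0.565], [0.922, -0.302, -0.241], [-0.005, 0.614, -0.789]]
10mm fwd: [-0.0001  0.0079  0.0061] lateral rel stem (tool x): 1.3 fwd rel stem 10.37
```

step_arm:
  deltas: "0.0006 0 0 0 0.755;0 0 0 0 0.755"

```text
clock: 22.42
position: [655.6, 170.0, 169.6]
tcp_rot: [0.272, 0.787, 0.525, 0.178]
force: [0.3, -0.1, -0.4]
opening: 64.1
```

```bash
python3 f.py
```

```text
pos [655.57 170.02 169.56] open 64.1 F tool [-0.02 -0.    0.55] F world [ 0.3  -0.15 -0.44]
[[0.386, 0.729, 0.565], [0.922, -0.302, -0.241], [-0.005, 0.614, -0.789]]
10mm fwd: [-0.0001  0.0079  0.0061] lateral rel stem (tool x): 1.87 fwd rel stem 10.3
```

step_arm:
  deltas: "0.0006 0 0 0 0.755;0 0 0 0 0.755"

```text
clock: 22.68
position: [655.8, 170.4, 169.5]
tcp_rot: [0.272, 0.787, 0.524, 0.178]
force: [0.7, -0.4, -0.1]
opening: 64.4
```

```bash
python3 f.py
```

```text
pos [655.75 170.35 169.46] open 64.4 F tool [-0.07  0.57  0.52] F world [ 0.68 -0.36 -0.06]
[[0.387, 0.729, 0.564], [0.922, -0.302, -0.241], [-0.005, 0.614, -0.789]]
10mm fwd: [-0.0001  0.0079  0.0061] lateral rel stem (tool x): 2.19 fwd rel stem 10.34
```

step_arm:
  deltas: "0.0006 0 0 0 0.755;0 0 0 0 0.755"

```text
clock: 22.92
position: [656.0, 170.6, 169.4]
tcp_rot: [0.272, 0.787, 0.524, 0.177]
force: [-0.4, -0.7, -0.0]
opening: 64.6
```

step_arm:
  deltas: "0.0005 0 0 0 0.755;0 0 0 0 0.755"

```text
clock: 23.18
position: [656.1, 170.8, 169.3]
tcp_rot: [0.272, 0.787, 0.524, 0.177]
force: [-0.9, -1.6, 0.4]
opening: 64.5
```

```bash
python3 f.py
```

```text
pos [656.13 170.84 169.33] open 64.5 F tool [-1.81  0.1  -0.45] F world [-0.88 -1.59  0.43]
[[0.388, 0.729, 0.564], [0.922, -0.302, -0.242], [-0.006, 0.614, -0.789]]
10mm fwd: [-0.0001  0.0079  0.0061] lateral rel stem (tool x): 2.67 fwd rel stem 10.49
```

step_arm:
  deltas: "0.0006 -0.0016 -0.0012 0 0.755;0.0005 -0.0024 -0.0018 0 0.755"

```text
clock: 23.42
position: [652.0, 173.4, 169.3]
tcp_rot: [0.272, 0.787, 0.524, 0.177]
force: [0.6, -1.5, -0.3]
opening: 64.5
```

```bash
python3 f.py; python3 w.py | head -26|awk '{print $1,$2,$3}'|tr '\n' ';'
```

```text
pos [651.96 173.44 169.29] open 64.5 F tool [-1.12  0.68  0.89] F world [ 0.56 -1.46 -0.28]
[[0.388, 0.729, 0.564], [0.922, -0.303, -0.243], [-0.006, 0.614, -0.789]]
10mm fwd: [-0.0001  0.0079  0.0061] lateral rel stem (tool x): 3.43 fwd rel stem 5.62
268 [244, 258];271 [242, 259];274 [241, 257];277 [239, 256];280 [238, 256];283 [236, 255];286 [234, 256];289 [233, 256];292 [] [241,;295 [] [241,;298 [] [241,;301 [] [241,;304 [] [241,;307 [] [241,;310 [] [241,;313 [] [241,;316 [] [241,;319 [] [241,;322 [] [241,;325 [] [241,;328 [] [241,;331 [] [240,;334 [] [240,;337 [] [241,;340 [] [];343 [] [];
```

```bash
cat > pol.py <<'E'
from h import *
def pol(names=("wrist","scene","top"),z=184,ctr=(645,171.5)):
    for n in names:
        c=imaging.get_calibration(n);im=imaging.snapshot(n).astype(np.float32)
        out=[]
        for a in range(-180,180,4):
            t=np.radians(a);v=[]
            for r in(18,20,22,24,26):
                u=proj(c,(ctr[0]+r*np.cos(t),ctr[1]+r*np.sin(t),z))
                if not(0<=u[0]<511 and 0<=u[1]<383): v.append(0);continue
                p=cv2.getRectSubPix(im,(1,1),(float(u[0]),float(u[1])))[0,0];v.append(p[0]>1.7*p[2] and p[0]>(70 if n=="top" else 120))
            out.append(sum(v))
        print(n,"".join(str(o) for o in out))
        lo=[a for a,o in zip(range(-180,180,4),out) if o<=1];print("  low:",lo)
if __name__=="__main__": pol()
E
python3 pol.py
```

```text
wrist 545555455544555544454444444444444430000001445555555555555555555445555554445445555554555555
  low: [-40, -36, -32, -28, -24, -20, -16]
scene 555555555555554555555555555554444554310555555555555555555555555555555555555550000555555555
  low: [-32, -28, 128, 132, 136, 140]
top 000000000000000101233455555555555554412455555555555555520000455555555555555543210000000000
  low: [-180, -176, -172, -168, -164, -160, -156, -152, -148, -144, -140, -136, -132, -128, -124, -120, -116, -112, -32, 44, 48, 52, 56, 136, 140, 144, 148, 152, 156, 160, 164, 168, 172, 176]
```

step_arm:
  deltas: "0.0012 0 0 0 0.755;0.0012 0 0 0 0.755"

```text
clock: 23.88
position: [652.8, 175.3, 169.0]
tcp_rot: [0.272, 0.788, 0.524, 0.177]
force: [-1.6, -2.4, -0.0]
opening: 64.6
```

```bash
python3 f.py
```

```text
pos [652.77 175.26 169.03] open 64.6 F tool [-2.84 -0.43 -0.25] F world [-1.55 -2.42 -0.05]
[[0.389, 0.729, 0.563], [0.921, -0.303, -0.244], [-0.007, 0.614, -0.789]]
10mm fwd: [-0.0001  0.0079  0.0061] lateral rel stem (tool x): 5.3 fwd rel stem 5.64
```

step_arm:
  deltas: "0.0012 -0.0016 -0.0012 0 0.755;0.001 -0.0024 -0.0018 0 0.755;0.001 -0.0024 -0.0018 0 0.755"

```text
clock: 24.25
position: [646.5, 180.2, 168.8]
tcp_rot: [0.273, 0.788, 0.523, 0.176]
force: [-0.8, -4.5, 0.9]
opening: 64.2
```

```bash
python3 f.py;python3 pol.py
```

```text
pos [646.5  180.23 168.77] open 64.2 F tool [-4.5   1.34  0.01] F world [-0.77 -4.55  0.86]
[[0.391, 0.729, 0.563], [0.921, -0.304, -0.246], [-0.008, 0.614, -0.789]]
10mm fwd: [-0.0001  0.0079  0.0061] lateral rel stem (tool x): 7.2 fwd rel stem -2.13
wrist 545545544544333333222222221222222000000001444455555555555555555555555555555555555555544555
  low: [-76, -48, -44, -40, -36, -32, -28, -24, -20, -16]
scene 555555554444333333333333333333333555534444445555555555555555555555555555555551000555555555
  low: [128, 132, 136, 140]
top 211100000000001122333343555555555555334444445555555555530000555555555555555555554444433322
  low: [-176, -172, -168, -164, -160, -156, -152, -148, -144, -140, -136, -132, -128, -124, -120, 44, 48, 52, 56]
```

Pulling with the right pad slid the mass a few mm out along its slot. Left-pad forward strokes press it home while turning the same way, so I'll use only those.

step_arm:
  deltas: "-0.002 0 0 0 0.755;-0.002 0 0 0 0.755;-0.002 -0.0012 -0.001 0 0.755;0 -0.0024 -0.0018 0 0.755;0 0 0 0 0.755"

```text
clock: 25.02
position: [639.6, 179.4, 169.3]
tcp_rot: [0.271, 0.787, 0.525, 0.178]
force: [0.9, -0.7, 0.6]
opening: 64.3
```

```bash
python3 f.py;python3 pol.py
```

```text
pos [639.57 179.35 169.31] open 64.3 F tool [-0.29  1.25  0.24] F world [ 0.94 -0.7   0.58]
[[0.386, 0.729, 0.565], [0.922, -0.302, -0.241], [-0.005, 0.614, -0.789]]
10mm fwd: [-0.0001  0.0079  0.0061] lateral rel stem (tool x): 4.33 fwd rel stem -8.08
wrist 545554555445554454444444433333300000400000444555555555555545554555544555555555555555554555
  low: [-56, -52, -48, -44, -40, -32, -28, -24, -20, -16]
scene 555555555555555555555544444444455443444444455555555555555555555555555555555553000455555555
  low: [132, 136, 140]
top 555544433344444555555555555555555535544444555555555555520000455555555555455555555555555555
  low: [44, 48, 52, 56]
```

step_arm:
  deltas: "-0.0015 0 0 0 0.755;-0.0015 0 0 0 0.755;0 0 0 0 0.755"

```text
clock: 25.55
position: [638.7, 175.8, 169.2]
tcp_rot: [0.272, 0.787, 0.524, 0.178]
force: [-0.4, -0.2, 0.0]
opening: 64.5
```

```bash
python3 f.py
```

```text
pos [638.69 175.76 169.24] open 64.5 F tool [-0.31 -0.21 -0.18] F world [-0.37 -0.18  0.02]
[[0.387, 0.729, 0.564], [0.922, -0.303, -0.242], [-0.005, 0.614, -0.789]]
10mm fwd: [-0.0001  0.0079  0.0061] lateral rel stem (tool x): 0.61 fwd rel stem -7.48
```

step_arm:
  deltas: "-0.001 0 0 0 0.755;-0.0005 0 0 0 0.755"

```text
clock: 25.8
position: [638.1, 174.5, 169.3]
tcp_rot: [0.271, 0.787, 0.524, 0.178]
force: [0.5, -0.0, -0.4]
opening: 64.6
```

```bash
python3 f.py
```

```text
pos [638.14 174.53 169.3 ] open 64.6 F tool [0.16 0.12 0.64] F world [ 0.51 -0.04 -0.44]
[[0.387, 0.729, 0.565], [0.922, -0.303, -0.241], [-0.005, 0.614, -0.789]]
10mm fwd: [-0.0001  0.0079  0.0061] lateral rel stem (tool x): -0.67 fwd rel stem -7.5
```

step_arm:
  deltas: "-0.0008 0 0 0 0.755;-0.0008 0 0 0 0.755"

```text
clock: 26.05
position: [637.5, 173.6, 169.3]
tcp_rot: [0.271, 0.787, 0.525, 0.178]
force: [0.8, 0.5, -0.4]
opening: 64.7
```

```bash
python3 f.py|tail -4
```

```text
pos [637.5  173.63 169.32] open 64.7 F tool [0.81 0.16 0.65] F world [ 0.8   0.54 -0.42]
[[0.386, 0.729, 0.565], [0.922, -0.302, -0.24], [-0.004, 0.614, -0.789]]
10mm fwd: [-0.0001  0.0079  0.0061] lateral rel stem (tool x): -1.63 fwd rel stem -7.73
```

step_arm:
  deltas: "-0.001 0 0 0 0.755;-0.001 0 0 0 0.755"

```text
clock: 26.3
position: [636.7, 172.3, 169.4]
tcp_rot: [0.271, 0.787, 0.525, 0.178]
force: [0.7, 1.3, -0.6]
opening: 64.2
```

```bash
python3 f.py
```

```text
pos [636.67 172.25 169.35] open 64.2 F tool [ 1.44 -0.27  0.57] F world [ 0.68  1.28 -0.62]
[[0.385, 0.729, 0.565], [0.923, -0.302, -0.239], [-0.004, 0.614, -0.79]]
10mm fwd: [-0.      0.0079  0.0061] lateral rel stem (tool x): -3.12 fwd rel stem -7.97
```

step_arm:
  deltas: "-0.001 0.0012 0.0009 0 0.755;-0.001 0.002 0.0016 0 0.755;-0.0008 0.0024 0.0018 0 0.755"

```text
clock: 26.68
position: [642.3, 167.7, 169.4]
tcp_rot: [0.27, 0.787, 0.526, 0.179]
force: [0.8, 2.0, -1.0]
opening: 64.5
```

```bash
python3 f.py;python3 pol.py|head -2
```

```text
pos [642.27 167.72 169.44] open 64.5 F tool [ 2.18 -0.65  0.81] F world [ 0.83  2.02 -1.04]
[[0.384, 0.73, 0.566], [0.923, -0.301, -0.237], [-0.003, 0.614, -0.79]]
10mm fwd: [-0.      0.0079  0.0061] lateral rel stem (tool x): -5.01 fwd rel stem -1.05
wrist 555554444444455555555554555200155555550000355555555555554555555554444555554555555555554455
  low: [-68, -64, -60, -28, -24, -20, -16]
```

step_arm:
  deltas: "-0.0008 0.0024 0.0018 0 0.755;-0.0008 0.0024 0.0018 0 0.755;-0.0006 0.0024 0.0018 0 0.755"

```text
clock: 27.2
position: [649.9, 162.4, 169.4]
tcp_rot: [0.27, 0.787, 0.526, 0.179]
force: [-0.1, 4.2, -1.2]
opening: 64.8
```

```bash
python3 f.py;python3 pol.py|head -2
```

```text
pos [649.86 162.41 169.37] open 64.8 F tool [ 3.84 -2.1  -0.1 ] F world [-0.12  4.21 -1.22]
[[0.383, 0.73, 0.566], [0.924, -0.301, -0.237], [-0.003, 0.613, -0.79]]
10mm fwd: [-0.      0.0079  0.0061] lateral rel stem (tool x): -6.99 fwd rel stem 8.0
wrist 555555444455555555555555545555555555552000155555555555554444444444455445555555555555555555
  low: [-24, -20, -16, -12]
```

```bash
cat > pol2.py <<'E'
from h import *
for n in("wrist","scene","top"):
    c=imaging.get_calibration(n);im=cv2.GaussianBlur(imaging.snapshot(n),(3,3),0).astype(np.float32)
    for z,lab in((184,"upper"),):
        v=[]
        for a in range(-180,180,6):
            t=np.radians(a)
            v.append(int(np.median([cv2.getRectSubPix(im,(1,1),tuple(map(float,proj(c,(645+r*np.cos(t),171.5+r*np.sin(t),z)))))[0,0,0] for r in(14,16,22,24,26)])))
        print(n,dict(zip(range(-180,180,6),v)))
E
python3 pol2.py
```

```text
wrist {-180: 208, -174: 209, -168: 208, -162: 208, -156: 209, -150: 208, -144: 207, -138: 207, -132: 206, -126: 205, -120: 205, -114: 207, -108: 207, -102: 202, -96: 184, -90: 201, -84: 131, -78: 124, -72: 129, -66: 193, -60: 211, -54: 202, -48: 207, -42: 208, -36: 206, -30: 169, -24: 104, -18: 104, -12: 109, -6: 203, 0: 210, 6: 209, 12: 209, 18: 207, 24: 209, 30: 206, 36: 209, 42: 205, 48: 207, 54: 208, 60: 208, 66: 208, 72: 207, 78: 205, 84: 207, 90: 206, 96: 206, 102: 203, 108: 208, 114: 208, 120: 209, 126: 211, 132: 211, 138: 209, 144: 211, 150: 211, 156: 208, 162: 208, 168: 207, 174: 208}
scene {-180: 162, -174: 158, -168: 162, -162: 164, -156: 165, -150: 167, -144: 169, -138: 168, -132: 169, -126: 166, -120: 164, -114: 162, -108: 158, -102: 155, -96: 156, -90: 120, -84: 98, -78: 117, -72: 154, -66: 169, -60: 168, -54: 168, -48: 169, -42: 168, -36: 166, -30: 169, -24: 167, -18: 167, -12: 167, -6: 166, 0: 166, 6: 163, 12: 161, 18: 163, 24: 163, 30: 162, 36: 159, 42: 154, 48: 156, 54: 157, 60: 158, 66: 157, 72: 155, 78: 153, 84: 153, 90: 153, 96: 163, 102: 165, 108: 167, 114: 168, 120: 163, 126: 142, 132: 92, 138: 82, 144: 116, 150: 147, 156: 158, 162: 163, 168: 166, 174: 165}
top {-180: 37, -174: 31, -168: 32, -162: 39, -156: 52, -150: 71, -144: 85, -138: 97, -132: 109, -126: 117, -120: 119, -114: 119, -108: 118, -102: 116, -96: 115, -90: 112, -84: 97, -78: 82, -72: 80, -66: 95, -60: 112, -54: 120, -48: 120, -42: 121, -36: 120, -30: 120, -24: 121, -18: 122, -12: 122, -6: 121, 0: 121, 6: 121, 12: 119, 18: 119, 24: 116, 30: 114, 36: 106, 42: 82, 48: 67, 54: 75, 60: 91, 66: 104, 72: 112, 78: 114, 84: 115, 90: 116, 96: 119, 102: 121, 108: 122, 114: 123, 120: 122, 126: 117, 132: 104, 138: 85, 144: 65, 150: 47, 156: 37, 162: 34, 168: 35, 174: 41}
```

step_arm:
  deltas: "0.002 0 0 0 0.755;0.002 0 0 0 0.755;0.002 0 0 0 0.755;0 -0.005 -0.004 0 0.755;0 -0.005 -0.004 0 0.755;0 -0.003 -0.002 0 0.755;-0.001 0 0 0 0.755;0 0 0 0 0.755"

```text
clock: 28.5
position: [635.6, 171.2, 169.7]
tcp_rot: [0.272, 0.787, 0.524, 0.178]
force: [0.6, 0.4, 0.2]
opening: 64.4
```

```bash
python3 f.py
```

```text
pos [635.55 171.22 169.67] open 64.4 F tool [0.57 0.47 0.06] F world [0.6  0.36 0.24]
[[0.387, 0.729, 0.565], [0.922, -0.302, -0.242], [-0.006, 0.614, -0.789]]
10mm fwd: [-0.0001  0.0079  0.0061] lateral rel stem (tool x): -4.85 fwd rel stem -8.57
```

step_arm:
  deltas: "-0.001 0 0 0 0.755;-0.001 0.0008 0.0006 0 0.755"

```text
clock: 28.75
position: [635.7, 169.4, 169.6]
tcp_rot: [0.272, 0.787, 0.525, 0.178]
force: [-0.1, 2.3, -0.7]
opening: 64.5
```

```bash
python3 f.py
```

```text
pos [635.73 169.45 169.58] open 64.5 F tool [ 2.1  -1.22 -0.02] F world [-0.09  2.31 -0.74]
[[0.386, 0.729, 0.565], [0.922, -0.302, -0.241], [-0.005, 0.614, -0.789]]
10mm fwd: [-0.0001  0.0079  0.0061] lateral rel stem (tool x): -6.31 fwd rel stem -7.72
```

step_arm:
  deltas: "-0.0008 0.0018 0.0014 0 0.755;-0.0006 0.0024 0.0018 0 0.755;-0.0006 0.0024 0.0018 0 0.755"

```text
clock: 29.12
position: [642.8, 165.9, 169.5]
tcp_rot: [0.271, 0.787, 0.526, 0.179]
force: [0.2, 4.3, -2.3]
opening: 64.8
```

```bash
python3 f.py; python3 pol2.py | cut -c1-480 | head -2
```

```text
pos [642.79 165.86 169.52] open 64.8 F tool [ 4.07 -2.57  0.84] F world [ 0.16  4.33 -2.26]
[[0.384, 0.73, 0.565], [0.923, -0.301, -0.238], [-0.004, 0.613, -0.79]]
10mm fwd: [-0.      0.0079  0.0061] lateral rel stem (tool x): -6.68 fwd rel stem 0.16
wrist {-180: 208, -174: 208, -168: 209, -162: 207, -156: 206, -150: 206, -144: 206, -138: 205, -132: 205, -126: 205, -120: 205, -114: 203, -108: 195, -102: 189, -96: 164, -90: 128, -84: 127, -78: 159, -72: 200, -66: 205, -60: 200, -54: 199, -48: 198, -42: 201, -36: 197, -30: 155, -24: 104, -18: 104, -12: 113, -6: 193, 0: 207, 6: 208, 12: 208, 18: 208, 24: 207, 30: 207, 36: 208, 42: 208, 48: 207, 54: 204, 60: 205, 66: 205, 72: 205, 78: 204, 84: 203, 90: 204, 96: 206, 102: 207,
scene {-180: 164, -174: 161, -168: 161, -162: 162, -156: 163, -150: 163, -144: 165, -138: 165, -132: 166, -126: 161, -120: 159, -114: 156, -108: 160, -102: 129, -96: 93, -90: 94, -84: 130, -78: 157, -72: 164, -66: 166, -60: 168, -54: 168, -48: 166, -42: 169, -36: 168, -30: 170, -24: 167, -18: 167, -12: 167, -6: 165, 0: 166, 6: 169, 12: 167, 18: 164, 24: 164, 30: 164, 36: 165, 42: 164, 48: 162, 54: 156, 60: 152, 66: 152, 72: 154, 78: 158, 84: 162, 90: 166, 96: 168, 102: 170, 1
```

step_arm:
  deltas: "-0.0003 0.0024 0.0018 0 0.755;-0.0003 0.0024 0.0018 0 0.755;-0.0003 0.0024 0.0018 0 0.755"

```text
clock: 29.65
position: [651.0, 161.8, 169.6]
tcp_rot: [0.27, 0.786, 0.526, 0.179]
force: [0.2, 4.3, -1.7]
opening: 64.9
```

```bash
python3 f.py; python3 pol2.py | cut -c1-300 | head -2
```

```text
pos [651.04 161.83 169.63] open 64.9 F tool [ 4.09 -2.18  0.43] F world [ 0.22  4.33 -1.69]
[[0.383, 0.73, 0.565], [0.924, -0.301, -0.238], [-0.003, 0.613, -0.79]]
10mm fwd: [-0.      0.0079  0.0061] lateral rel stem (tool x): -7.17 fwd rel stem 9.31
wrist {-180: 210, -174: 210, -168: 210, -162: 208, -156: 207, -150: 207, -144: 208, -138: 206, -132: 207, -126: 205, -120: 200, -114: 197, -108: 140, -102: 130, -96: 134, -90: 191, -84: 201, -78: 209, -72: 209, -66: 210, -60: 209, -54: 204, -48: 197, -42: 207, -36: 200, -30: 170, -24: 106, -18: 105,
scene {-180: 165, -174: 162, -168: 164, -162: 165, -156: 164, -150: 165, -144: 166, -138: 164, -132: 162, -126: 159, -120: 137, -114: 105, -108: 95, -102: 121, -96: 157, -90: 164, -84: 161, -78: 159, -72: 163, -66: 167, -60: 167, -54: 168, -48: 167, -42: 169, -36: 168, -30: 169, -24: 168, -18: 168,
```

step_arm:
  deltas: "0.002 0 0 0 0.755;0.002 0 0 0 0.755;0.002 0 0 0 0.755;0 -0.005 -0.004 0 0.755;0 -0.005 -0.004 0 0.755;0 -0.003 -0.002 0 0.755;-0.002 0 0 0 0.755;-0.001 0 0 0 0.755;-0.0008 0.0008 0.0006 0 0.755"

```text
clock: 30.92
position: [636.8, 168.4, 169.9]
tcp_rot: [0.272, 0.787, 0.525, 0.178]
force: [-0.2, 2.7, -1.2]
opening: 64.5
```

```bash
python3 f.py
```

```text
pos [636.76 168.43 169.91] open 64.5 F tool [ 2.41 -1.76  0.19] F world [-0.24  2.71 -1.24]
[[0.386, 0.729, 0.565], [0.922, -0.302, -0.241], [-0.005, 0.614, -0.789]]
10mm fwd: [-0.0001  0.0079  0.0061] lateral rel stem (tool x): -6.83 fwd rel stem -6.38
```

step_arm:
  deltas: "-0.0006 0.0018 0.0016 0 0.755;-0.0005 0.0024 0.0019 0 0.755;-0.0004 0.0024 0.0019 0 0.755;-0.0003 0.0024 0.0018 0 0.755"

```text
clock: 31.42
position: [647.3, 163.6, 169.7]
tcp_rot: [0.271, 0.786, 0.526, 0.179]
force: [0.4, 4.6, -1.6]
opening: 64.5
```

```bash
python3 f.py
```

```text
pos [647.32 163.62 169.72] open 64.5 F tool [ 4.41 -2.06  0.39] F world [ 0.41  4.6  -1.59]
[[0.384, 0.73, 0.566], [0.923, -0.301, -0.238], [-0.003, 0.614, -0.789]]
10mm fwd: [-0.      0.0079  0.0061] lateral rel stem (tool x): -6.96 fwd rel stem 5.19
```

step_arm:
  deltas: "-0.0003 0.0024 0.0018 0 0.755;-0.0003 0.0024 0.0018 0 0.755"

```text
clock: 31.68
position: [653.0, 160.8, 169.8]
tcp_rot: [0.271, 0.786, 0.526, 0.179]
force: [0.2, 4.3, -1.2]
opening: 64.5
```

```bash
python3 f.py; python3 pol2.py | cut -c1-300 | head -2
```

```text
pos [653.03 160.82 169.78] open 64.5 F tool [ 4.08 -1.91  0.05] F world [ 0.19  4.33 -1.22]
[[0.384, 0.73, 0.566], [0.924, -0.301, -0.238], [-0.003, 0.614, -0.79]]
10mm fwd: [-0.      0.0079  0.0061] lateral rel stem (tool x): -7.31 fwd rel stem 11.54
wrist {-180: 209, -174: 208, -168: 207, -162: 207, -156: 207, -150: 207, -144: 208, -138: 181, -132: 125, -126: 123, -120: 137, -114: 202, -108: 193, -102: 212, -96: 210, -90: 211, -84: 211, -78: 209, -72: 210, -66: 210, -60: 209, -54: 210, -48: 205, -42: 197, -36: 202, -30: 170, -24: 106, -18: 104,
scene {-180: 161, -174: 157, -168: 158, -162: 158, -156: 161, -150: 158, -144: 144, -138: 116, -132: 95, -126: 102, -120: 137, -114: 162, -108: 162, -102: 165, -96: 168, -90: 168, -84: 169, -78: 168, -72: 166, -66: 163, -60: 163, -54: 166, -48: 165, -42: 167, -36: 166, -30: 167, -24: 166, -18: 165,
```

step_arm:
  deltas: "0.002 0 0 0 0.755;0.002 0 0 0 0.755;0.002 0 0 0 0.755;0 -0.005 -0.004 0 0.755;0 -0.005 -0.004 0 0.755;0 -0.003 -0.002 0 0.755;-0.002 0 0 0 0.755;-0.001 0 0 0 0.755;-0.0008 0.0008 0.0006 0 0.755"

```text
clock: 32.95
position: [638.5, 167.5, 169.8]
tcp_rot: [0.272, 0.787, 0.525, 0.178]
force: [0.7, 3.3, -2.0]
opening: 64.8
```

```bash
python3 f.py
```

```text
pos [638.54 167.55 169.83] open 64.8 F tool [ 3.35 -1.74  1.2 ] F world [ 0.7   3.33 -2.03]
[[0.386, 0.729, 0.565], [0.923, -0.302, -0.241], [-0.005, 0.614, -0.789]]
10mm fwd: [-0.0001  0.0079  0.0061] lateral rel stem (tool x): -6.97 fwd rel stem -4.4
```

step_arm:
  deltas: "-0.0005 0.0018 0.0016 0 0.755;-0.0004 0.0024 0.0019 0 0.755;-0.0004 0.0024 0.0019 0 0.755;-0.0003 0.0024 0.0018 0 0.755"

```text
clock: 33.45
position: [649.2, 162.8, 169.7]
tcp_rot: [0.271, 0.786, 0.525, 0.179]
force: [-0.3, 3.4, -0.4]
opening: 64.7
```

```bash
python3 f.py; python3 pol2.py | cut -c1-300 | head -2
```

```text
pos [649.16 162.79 169.66] open 64.7 F tool [ 2.99 -1.51 -0.62] F world [-0.31  3.37 -0.45]
[[0.384, 0.73, 0.566], [0.923, -0.301, -0.238], [-0.004, 0.614, -0.789]]
10mm fwd: [-0.      0.0079  0.0061] lateral rel stem (tool x): -7.05 fwd rel stem 7.21
wrist {-180: 206, -174: 205, -168: 207, -162: 199, -156: 114, -150: 115, -144: 118, -138: 197, -132: 204, -126: 208, -120: 209, -114: 211, -108: 210, -102: 209, -96: 210, -90: 209, -84: 209, -78: 209, -72: 208, -66: 204, -60: 203, -54: 206, -48: 204, -42: 207, -36: 196, -30: 157, -24: 105, -18: 104,
scene {-180: 164, -174: 163, -168: 164, -162: 147, -156: 109, -150: 91, -144: 111, -138: 146, -132: 163, -126: 156, -120: 164, -114: 166, -108: 169, -102: 168, -96: 167, -90: 165, -84: 159, -78: 158, -72: 161, -66: 165, -60: 168, -54: 169, -48: 168, -42: 168, -36: 167, -30: 167, -24: 164, -18: 164,
```

step_arm:
  deltas: "0.002 0 0 0 0.755;0.002 0 0 0 0.78;0.002 0 0 0 0.85;0 0 0 0 0.9;0 0 -0.006 0 0.95;0 0 -0.015 0 1;0 0 -0.03 0 1;0 0 -0.04 0 1;0 0 -0.04 0 1;0 0 -0.04 0 1;0 0 0 0 1"

```text
clock: 34.98
position: [548.8, 210.3, 313.8]
tcp_rot: [0.272, 0.787, 0.524, 0.179]
force: [0.8, 0.5, 0.2]
opening: 85.2
```

```bash
python3 f.py; python3 pol2.py | tail -2; python3 - <<'E'
from h import *
t=imaging.snapshot("scene");b=imaging.snapshot("top")
A=cv2.resize(t[165:235,340:410],(400,400),interpolation=cv2.INTER_CUBIC);B=cv2.resize(b[135:205,90:160],(400,400),interpolation=cv2.INTER_CUBIC)
cv2.imwrite("pics/z.png",np.vstack([np.hstack([A,B]),cv2.resize(t[140:290,110:410],(400,200)).repeat(1,0) if 0 else np.hstack([cv2.resize(t[190:270,110:270],(400,200)),cv2.resize(b[190:260,230:390],(400,200))])])[:,:,::-1])
E
```

```text
pos [548.79 210.3  313.76] open 85.2 F tool [0.77 0.56 0.19] F world [0.81 0.5  0.2 ]
[[0.386, 0.728, 0.567], [0.922, -0.302, -0.241], [-0.004, 0.616, -0.788]]
10mm fwd: [-0.0001  0.0079  0.0062] lateral rel stem (tool x): -2.65 fwd rel stem -103.73
scene {-180: 158, -174: 154, -168: 131, -162: 98, -156: 91, -150: 120, -144: 155, -138: 163, -132: 160, -126: 164, -120: 165, -114: 168, -108: 168, -102: 168, -96: 168, -90: 167, -84: 167, -78: 168, -72: 167, -66: 166, -60: 166, -54: 166, -48: 165, -42: 165, -36: 163, -30: 163, -24: 162, -18: 162, -12: 163, -6: 162, 0: 162, 6: 162, 12: 166, 18: 167, 24: 168, 30: 168, 36: 167, 42: 165, 48: 163, 54: 163, 60: 164, 66: 165, 72: 165, 78: 165, 84: 165, 90: 166, 96: 166, 102: 166, 108: 164, 114: 164, 120: 153, 126: 124, 132: 87, 138: 86, 144: 128, 150: 154, 156: 158, 162: 164, 168: 163, 174: 162}
top {-180: 115, -174: 114, -168: 103, -162: 81, -156: 79, -150: 103, -144: 119, -138: 120, -132: 120, -126: 120, -120: 119, -114: 119, -108: 119, -102: 121, -96: 120, -90: 119, -84: 119, -78: 120, -72: 121, -66: 120, -60: 120, -54: 120, -48: 121, -42: 121, -36: 119, -30: 118, -24: 117, -18: 116, -12: 117, -6: 118, 0: 117, 6: 118, 12: 120, 18: 121, 24: 122, 30: 117, 36: 101, 42: 79, 48: 68, 54: 78, 60: 99, 66: 112, 72: 117, 78: 118, 84: 118, 90: 118, 96: 118, 102: 118, 108: 119, 114: 119, 120: 119, 126: 119, 132: 119, 138: 118, 144: 118, 150: 118, 156: 118, 162: 118, 168: 118, 174: 117}
```

View pics/z.png

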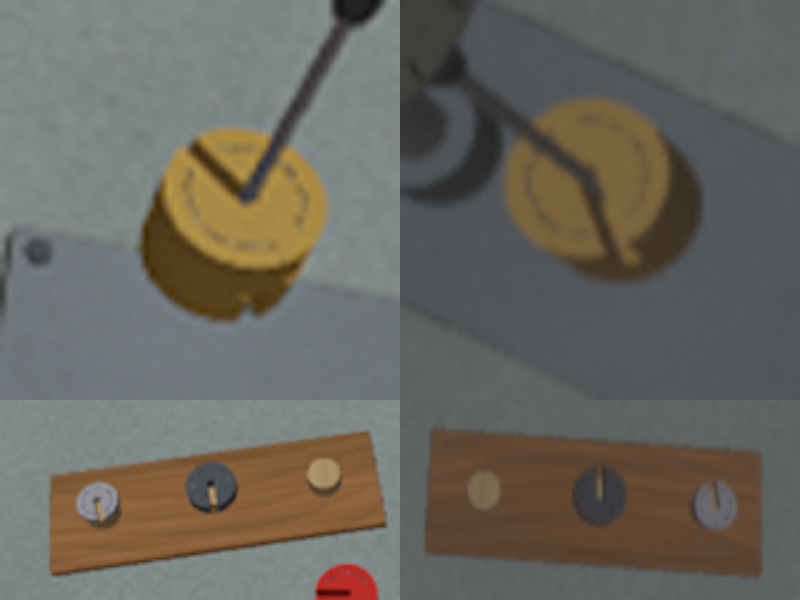

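```bash
python3 - <<'E'
from h import *
from scipy.optimize import least_squares
from scipy.ndimage import map_coordinates as mc
def fit(im,c,z,thr):
    im=im.astype(float);P=[]
    for a in range(-180,180,5):
        t=np.radians(a);rr=np.arange(20,38,.25)
        uv=np.array([proj(c,(645+r*np.cos(t),171.5+r*np.sin(t),z)) for r in rr])
        v=mc(im[...,0],[uv[:,1],uv[:,0]],order=1)-1.0*mc(im[...,2],[uv[:,1],uv[:,0]],order=1)
        k=np.where(v<thr*v[:8].max())[0]
        if len(k) and 25<rr[k[0]]<35: P.append((645+rr[k[0]]*np.cos(t),171.5+rr[k[0]]*np.sin(t)))
    P=np.array(P);f=least_squares(lambda q:np.hypot(P[:,0]-q[0],P[:,1]-q[1])-q[2],[645,171.5,30],loss="soft_l1",f_scale=.5)
    return f.x.round(2),len(P)
for n,f in(("scene","a"),("top","b")):
    c=imaging.get_calibration(n);im0=cv2.imread(f"pics/{f}.png")[:,:,::-1];im=imaging.snapshot(n)
    print(n,"first before z162",fit(im0,c,162,.65),"now z184",fit(im,c,184,.65),"z182",fit(im,c,182,.65)[0])
c=imaging.get_calibration("scene")
for z,u,v in((162,382.9,217.2),(150,383.2,218.6),(140,383.6,220)):
    p=onz(c,u,v,z)-[645,171.5,0];print(z,np.hypot(p[0],p[1]).round(1),np.degrees(np.arctan2(p[1],p[0])).round(1))
E
```

```text
scene first before z162 (array([644.49, 170.51,  30.76]), 66) now z184 (array([644.21, 169.65,  30.71]), 65) z182 [643.12 170.74  30.58]
top first before z162 (array([645.15, 171.03,  30.29]), 72) now z184 (array([644.93, 170.25,  30.17]), 67) z182 [645.43 170.85  30.27]
162 30.9 -13.8
150 28.5 -4.7
140 27.8 4.0
```

```bash
python3 -c "
from rig import job,manip
print(manip.read_state()['clock'],job.hand_in())"
```

```text
the job is handed in; nothing more can be done
35.325 None
```

The brass mass is on the hanger stem, lying on the first brass mass, with its slot turned well past a third of a turn from the one beneath. I handed the job in at 35.3 s with the arm clear and the gripper open.

**How it was done:** A vertical hand could not get past the gauge, so I tilted the hand about 40° by driving the arm past its reach. I lifted the mass, set it back once to grip it higher, slid its slot onto the stem and lowered it until its weight was taken up. I then turned it by rolling its rim with one pad at a time.

**Last checks:**
- **Seating:** both cameras put its top 184 mm above the table (162 + 22 mm). Its centre is within about 0.8 mm of where the first mass's centre was.
- **Slots:** the loaded mass's slot points at about -157°. The first mass's slot points at about -5°, give or take 10°, so they are roughly 150° apart.
- **Forces:** the largest push I read on the hanger was about 5 N. These are readings at the end of each move, so a brief peak between them could have been higher. Pressing down was only a few newtons.
- **Other masses:** the small and medium masses still sit on their seats, and I did not touch the pink and red look-alikes.

**What went wrong or disagreed:**
- My first turning strokes, with the right pad pulling back, slid the mass a few millimetres out along its slot. The later left-pad strokes pushed it home again.
- Setting the mass back on its seat pressed the board with about 24 N.
- The cameras disagree by about 1 mm on the exact centre.
- After the last turning stroke the slot shifted a further 6° or so as the hand backed away.

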